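# Clear the bench mixer and reset its locked adjuster

## Task

Clear every sample bottle off the bench mixer into the grey tray (standing or lying), then swing the lock ring's lever anticlockwise all the way to its loose stop, turn the adjuster until its pointer points straight at the index block, and swing the lock ring fully tight again without losing the setting. Last of all stand the amber jar upright in the middle of the mixer's round plate; leave the vial rack, pipette and timer alone.

Things in the scene. Friction and masses are not known exactly. Their poses are not given: they have to be found in the camera images.
- mixer: slim white bench mixer, fixed; a flat deck 190 x 330 mm whose top is 20 mm above the table. Origin on the vertical axis of its adjuster, at table height; its y axis points along the deck to the jar plate, its x axis across the deck, roughly away from the robot. The deck reaches from x = -100 to 90 mm and from y = -110 to 220 mm
- plate (a point): centre of the top of the mixer's round white jar plate, 110 mm across, 28 mm above the table
- lock_ring (a joint): angle (rad) of the steel lock ring on the adjuster's axis: 0 = tight (stop), 2.4 = fully loose (stop); grows anticlockwise seen from above. About 0.1 N m of friction, stays where it is left. Its last 0.4 rad towards 0 clamp the adjuster and turn a little stiffer. The ring (58 mm across) carries one flat lever, 14 mm wide, its top 35 mm above the table, with an upright black post at its end
- lever_post (a point): top centre of the lock ring's upright round post, 14 mm in diameter, 72 mm from the adjuster's axis, top 86 mm above the table and free down to the lever at 35 mm. Moves with the ring; tight, it stands on the mixer's -x side and swings via the -y side to the +x, -y side as it is loosened
- adjuster (a joint): angle (rad) of the aluminium adjuster knob above the lock ring, growing anticlockwise seen from above; 0 = pointer along the mixer's +x, range -1.0 to 1.6. Clamped by the lock ring when that is tight, else about 0.06 N m of friction and stays where it is left
- adjuster_bar (a point): top centre of the adjuster's upright grip bar on the axis, 81 mm above the table; bar 46 mm long, 14 mm thick, 35 mm tall, over a flange 48 mm across whose top is 46 mm above the table. The point's x axis runs along the bar and towards the pointer, a thin arm that reaches 50 mm from the axis at 46 mm height; z up
- index: fixed grey index block on the deck, 16 x 8 mm, top 47 mm above the table, 54 to 70 mm from the adjuster's axis. Origin on the adjuster's axis at table height; its x axis points from the axis to the block: the adjuster is set when its pointer points at the block
- tray: fixed grey open tray 170 x 190 mm (x, y), walls 30 mm high and 4 mm thick, floor 4 mm thick; origin at the centre of its underside
- bottle1: capped clear-glass sample bottle with a black cap, a plain upright cylinder 36 mm in diameter and 70 mm tall, about 90 g; origin at the centre of its underside, z up along its axis. Starts standing on the mixer, bottles 1 to 3 on the deck about 80 mm from the adjuster axis in the lever's way, bottle 4 on the jar plate. Always there
- bottle2: capped clear-glass sample bottle with a black cap, a plain upright cylinder 36 mm in diameter and 70 mm tall, about 90 g; origin at the centre of its underside, z up along its axis. Starts standing on the mixer, bottles 1 to 3 on the deck about 80 mm from the adjuster axis in the lever's way, bottle 4 on the jar plate. Absent (None) in some runs
- bottle3: capped clear-glass sample bottle with a black cap, a plain upright cylinder 36 mm in diameter and 70 mm tall, about 90 g; origin at the centre of its underside, z up along its axis. Starts standing on the mixer, bottles 1 to 3 on the deck about 80 mm from the adjuster axis in the lever's way, bottle 4 on the jar plate. Absent (None) in some runs
- bottle4: capped clear-glass sample bottle with a black cap, a plain upright cylinder 36 mm in diameter and 70 mm tall, about 90 g; origin at the centre of its underside, z up along its axis. Starts standing on the mixer, bottles 1 to 3 on the deck about 80 mm from the adjuster axis in the lever's way, bottle 4 on the jar plate. Absent (None) in some runs
- bottle1_mid (a point): middle of bottle1, on its axis 35 mm above its underside
- bottle2_mid (a point): middle of bottle2, on its axis 35 mm above its underside
- bottle3_mid (a point): middle of bottle3, on its axis 35 mm above its underside
- bottle4_mid (a point): middle of bottle4, on its axis 35 mm above its underside
- jar: amber jar with a white lid, a plain upright cylinder 60 mm in diameter and 78 mm tall, about 220 g (150 to 310 g), on the table left of the mixer; origin at the centre of its underside, z up along its axis
- jar_mid (a point): middle of the jar, on its axis 39 mm above its underside
- vial_rack: clear rack of small vials beside the tray, a bystander, 90 x 220 x 75 mm; origin at the centre of its underside
- pipette: white pipette lying on the notebook beyond the mixer, a bystander, 200 mm long; origin under its middle
- timer: white bench timer near the tray, a bystander, 60 x 75 x 22 mm; origin at the centre of its underside
Not all that is in view belongs to the job. Leave any green look-alike of the bottle1 alone.

How it is judged:
On the way, in this order (a step that is already met when the one before it is completed fails the run):
1. every bottle present is in the tray (x of bottle1_mid in the frame of tray between -0.085 and 0.085 m and y of bottle1_mid in the frame of tray between -0.095 and 0.095 m and z of each of bottle1_mid, bottle2_mid, bottle3_mid, bottle4_mid in the frame of tray below 0.055 m and x of bottle2_mid in the frame of tray between -0.085 and 0.085 m and y of bottle2_mid in the frame of tray between -0.095 and 0.095 m and x of bottle3_mid in the frame of tray between -0.085 and 0.085 m and y of bottle3_mid in the frame of tray between -0.095 and 0.095 m and x of bottle4_mid in the frame of tray between -0.085 and 0.085 m and y of bottle4_mid in the frame of tray between -0.095 and 0.095 m), for 0.3 s.
2. the lock ring is swung to its loose stop (value of joint lock_ring above 2.2 rad), for 0.1 s.
3. the adjuster's pointer points at the index block, with the lock ring still loose (angle between the x axis of adjuster_bar and the x axis of index, either way round below 0.12 rad and value of joint lock_ring above 0.6 rad), for 0.3 s.
4. the lock ring is tight again and the setting is kept (angle between the x axis of adjuster_bar and the x axis of index, either way round below 0.12 rad and value of joint lock_ring below 0.15 rad), for 0.2 s.
5. the jar stands in the middle of the plate (horizontal distance between jar_mid and plate below 0.025 m and angle between jar's own z axis and vertical below 0.1 rad and z of jar_mid in the frame of plate between 0.03 and 0.046 m), for 0.2 s.
At the end, for the whole second after the job is handed in: Every bottle present is inside the tray (middle under 55 mm above its underside); the adjuster points at the index block within 0.12 rad; the lock ring is within 0.15 rad of tight; the jar stands upright (0.1 rad), at rest, within 25 mm of the plate's centre (all of step 1 and all of step 4 and all of step 5 and linear speed of jar below 0.03 m/s and contact force between the fingers and anything else below 0.5 N); the robot touches nothing.
It fails at once if a bystander (vial rack, pipette or timer) is pushed more than 30 mm (distance of any of vial_rack, pipette, timer from where it was at the start of the episode above 0.03 m).
Of bottle2, bottle3, bottle4 only 1 to 3 are there at a start; the rules pass over those that are not, and their reading is None.
At some moment in a run one of jar may be knocked a few centimetres aside while the robot is not near it.
Once in a run the grip may slacken for a moment while it holds something.
It also fails if it takes over 210 s, if anything falls off the work surface, if the arm or the gripper's body presses on something with over 40 N, if the wrist force passes 120 N, or if a joint passes its speed limit or range.

## Robot

A 6-joint arm with a two-finger parallel gripper is mounted at the origin on the work surface. World frame = base frame: x ahead of the robot, y to its left, z up, the work surface at z = 0. Lengths are in m, angles in rad, forces in N, time in s.
With the tool pointing down it reaches from about 0.4 to 0.825 m from the base axis. Payload 7 kg.
Tool frame: the origin (TCP) lies between the finger pads; the fingertips stand 22 mm ahead of it and the grasp point (between the pads) lies 3 mm ahead of it; z points along the fingers, y is the direction in which the jaws open and shut (so a half turn about z gives the same grasp; the last joint's range is limited). The gripper opens to 88 mm and grips with 3 to 60 N. Pads are 19 mm wide; open, the fingers measure 130 mm over their backs; the gripper's body (78 mm by 193 mm) begins 47 mm behind the grasp point.
Start: joints at [-0.976, 0.359, 0.012, 0, -1.224, -0.288], TCP at [0.204, -0.643, 0.249] pointing down, gripper open.
Joint ranges: [-3.07, 3.07], [-1.43, 2.12], [-1.02, 1.25], [-3.03, 1.67], [-3.05, -0], [-3.03, 3.03]. Speed limits (rad/s): [2.39, 2.39, 3.01, 3.14, 3.14, 3.14].

## Interface

Orientations are given as [roll, pitch, yaw] about the fixed x, y, z axes, in that order (R = Rz(yaw) Ry(pitch) Rx(roll)).
In Python, from station import arm, optics gives the robot as it stands. The module is installed in compiled form; this text tells all that it offers.
- The arm moves only by the tool jog_arm, never from a script. Its argument "motion" is a list that holds one entry, the list of rows, each a list of 7 numbers: the shift along the tool's x, y, z in m, then the turn, a rotation vector about the tool's x, y, z in degrees, then the finger opening in m, from 0 to 0.0876. In form: [[[x, y, z, rx, ry, rz, grip], ...]]. A call has 1 to 8 rows; each row is the pose to reach, as a shift and turn from the pose measured when the call began, along the tool's axes at that moment; what a row does not reach only later rows make up. A row lasts 1/10 s, in which the tool goes at most 50 mm and 8.59 degrees, less where a joint would pass 70% of its speed; a pose out of reach is approached as far as the arm can. A call with a gripper value outside its range is refused whole. The fingers move at their own pace and stop on an object; "newtons" is the grip in N (left out, the last holds). Time passes only in rows, so rows that repeat a pose let the fingers close. It gives the time, the measured TCP pose, the force and the opening at its end, in the units of the state.
- arm.get_state(): the state, without advancing time (a new reading comes with each control period).
- optics.grab_frame(name): name is "side" or "top"; returns the picture (384x512x3 uint8, red, green, blue); there is no depth.
- optics.camera_model(name): a dict with "mtx" (3x3 intrinsics, pixels), "R" (3x3) and "t" (3): a world point X has camera coordinates R X + t. Camera axes: x right, y down, z forward; pixel columns grow to the right and rows downward; lengths in m; the calibration is good to about 2 mm. A picture is of the moment at which its call begins. camera_model takes no time and is no camera call.
- arm.job_done(): hands the job in, once; it reports no verdict.
The state is a dict: "t": time; "q": joint angles; "qd": joint speeds; "joint_efforts": joint torques, N m; "eef_pos": TCP position; "ee_rot": TCP orientation; "force": force on the tool from outside, world axes, zero at the start; "moment": the same for the moment, N m; "width": finger opening in m.
Only numpy, scipy, OpenCV 4.12 (cv2) and the standard library are available. Lean on these libraries where they do the work, as an engineer would, in place of code of your own. Each camera call takes 0.05 s, during which the arm holds its last target.

## Working session

There is one attempt and no reset: what is moved stays moved. The work goes in short steps, Python scripts to look and compute and a tool call to move; the robot and the scene stay as the last step left them, time stands still between calls to the robot, and variables do not carry over. Pictures are saved under pics/ and viewed, and the job is handed in when it is done.

Besides the shell and the picture viewer there is one more tool, called after ">>>" as name(argument=value, ...) on one line, values as JSON. jog_arm: Moves the arm, as the interface text tells. Its arguments: {"type":"object","properties":{"motion":{"type":"array","items":{"type":"array","items":{"type":"array","items":{"type":"number"}}}},"newtons":{"type":"number"}},"required":["motion"]}

```bash
mkdir -p pics; ls
python3 - <<'E'
from station import arm, optics
import cv2
s=arm.get_state()
print({k:(s[k]) for k in ['t','eef_pos','ee_rot','width','force']})
for n in ['side','top']:
    im=optics.grab_frame(n); cv2.imwrite(f'pics/{n}0.png',im[:,:,::-1]); 
    c=optics.camera_model(n); print(n,c['mtx'],c['R'],c['t'])
E
```

```text
pics
{'t': 0.0, 'eef_pos': array([ 0.20370453, -0.64307708,  0.24763209]), 'ee_rot': array([ 3.13998644e+00, -1.53290450e-04, -2.83487902e+00]), 'width': 0.08770824711280199, 'force': array([-0.60272515,  0.1932412 , -0.11503122])}
side [[467.57126494   0.         255.62929625]
 [  0.         467.57126494 188.69770349]
 [  0.           0.           1.        ]] [[-0.94716698 -0.32031566 -0.01651013]
 [-0.1653646   0.53179034 -0.83057425]
 [ 0.27482587 -0.78396232 -0.55666312]] [0.51491302 0.17965326 1.1669615 ]
top [[414.20546631   0.         261.31999249]
 [  0.         414.20546631 186.48265146]
 [  0.           0.           1.        ]] [[-0.02087166 -0.99967949 -0.01432819]
 [-0.98791438  0.02282339 -0.15331101]
 [ 0.15358889  0.01095517 -0.98807411]] [-0.03858852  0.59958113  1.37047653]
```

View pics/side0.png

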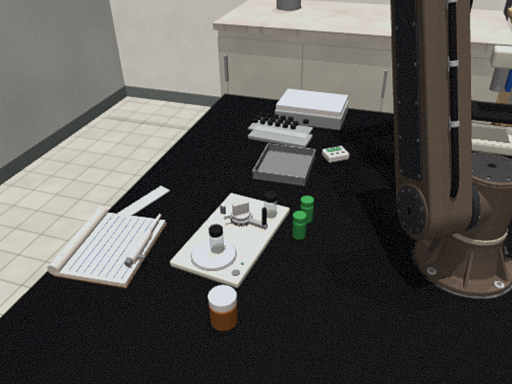

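View pics/top0.png

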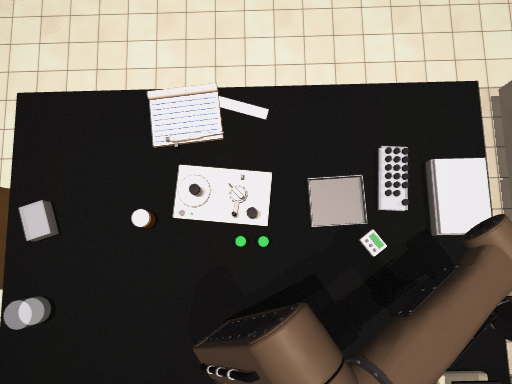

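The side and top views show a bottle on the plate (top 195,189), one bottle near the lever (252,213) and two green decoys off the deck. The tray is at (337,201) and the jar at (143,218). I'll zoom in next.

```bash
cat > h.py <<'E'
import numpy as np, cv2
from station import arm, optics
def ray(n,u,v):
    c=optics.camera_model(n); K,R,t=map(np.array,(c['mtx'],c['R'],c['t']))
    d=R.T@np.linalg.inv(K)@np.array([u,v,1.]); return -R.T@t,d
def at(n,u,v,z):
    o,d=ray(n,u,v); return o+d*(z-o[2])/d[2]
def proj(n,X):
    c=optics.camera_model(n); p=np.array(c['mtx'])@(np.array(c['R'])@np.array(X)+np.array(c['t'])); return p[:2]/p[2]
def crop(n,x0,x1,y0,y1,s,f,im=None):
    if im is None: im=optics.grab_frame(n)
    c=cv2.resize(im[y0:y1,x0:x1],None,fx=s,fy=s,interpolation=cv2.INTER_CUBIC)
    cv2.imwrite('pics/'+f,c[:,:,::-1])
E
python3 - <<'E'
import cv2
from h import *
crop('top',165,285,150,260,5,'t0c.png',cv2.imread('pics/top0.png')[:,:,::-1])
crop('side',165,325,180,280,5,'s0c.png',cv2.imread('pics/side0.png')[:,:,::-1])
E
```

```text
(no output)
```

View pics/t0c.png

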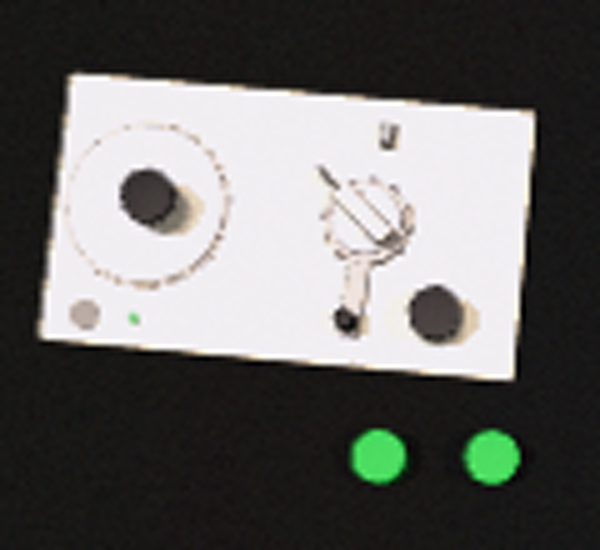

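View pics/s0c.png

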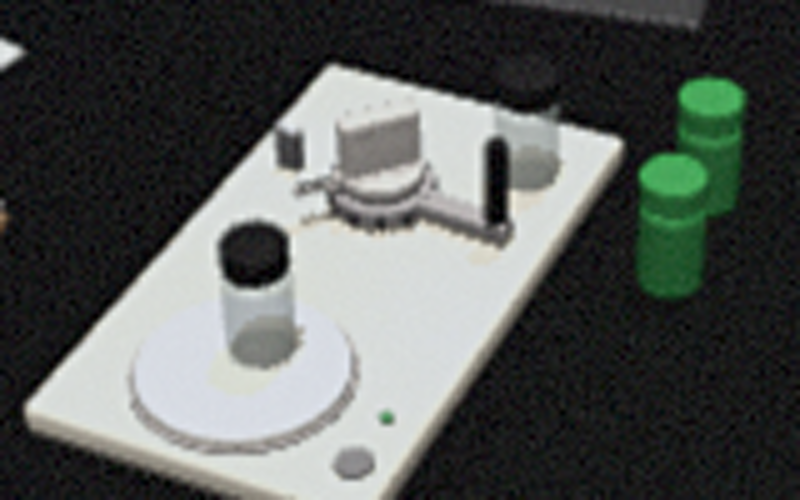

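```bash
cat >> h.py <<'E'
def deck():
    im=cv2.imread('pics/top0.png'); g=im.min(2)
    m=(g>120).astype(np.uint8); m[:, :172]=0; m[:,275:]=0; m[:163]=0; m[229:]=0
    m=cv2.morphologyEx(m,cv2.MORPH_CLOSE,np.ones((25,25)))
    c=max(cv2.findContours(m,0,2)[0],key=cv2.contourArea)
    return cv2.minAreaRect(c),cv2.boxPoints(cv2.minAreaRect(c))
E
python3 - <<'E'
from h import *
r,b=deck(); print(r,b)
P=np.array([at('top',u,v,.02)[:2] for u,v in b]); print(P)
print(np.linalg.norm(np.diff(P,axis=0),axis=1), P.mean(0))
C=lambda x,y:(165+x/5-.4,150+y/5-.4)
# manual corners
for p in [(70,72),(535,111),(514,381),(39,339)]:
    print('corner',at('top',*C(*p),.02))
print('plate',at('top',*C(148,205),.028))
print('b4',at('top',*C(148,197),.098),'b1',at('top',*C(436,314),.09),'post',at('top',*C(346,320),.086))
print('index',at('top',*C(389,130),.047), 'ptr tip',at('top',*C(320,168),.046),'bar other',at('top',*C(398,245),.081),'ring c',at('top',*C(368,220),.035))
for p in [(379,457),(492,457)]: print('green',at('top',*C(*p),.07))
print('jar',at('top',141.5,218,.078))
for p in [(308,179),(364,176),(366,224),(311,226)]: print('tray',at('top',*p,.03))
print('timer',at('top',373,243,.02),'rack',at('top',394,178,.07))
#side checks
C=lambda x,y:(165+x/5-.4,180+y/5-.4)
print('b4s',at('side',*C(255,250),.098),'b1s',at('side',*C(528,75),.09),'post',at('side',*C(497,142),.086),'b4base',at('side',*C(262,345),.028))
E
```

```text
((222.12860107421875, 194.6781005859375), (94.98104858398438, 53.876461029052734), 5.079607963562012) [[172.43948 217.30573]
 [177.20969 163.64087]
 [271.81772 172.05048]
 [267.04752 225.71533]]
[[ 0.5020029   0.25771775]
 [ 0.6908997   0.24315349]
 [ 0.6528907  -0.08928012]
 [ 0.46594334 -0.06827853]]
[0.18945743 0.33459945 0.18812332] [0.57793416 0.08582815]
corner [0.68949014 0.23822842 0.02      ]
corner [ 0.65380067 -0.08854038  0.02      ]
corner [ 0.46562735 -0.06948112  0.02      ]
corner [0.50168    0.25785057 0.02      ]
plate [0.59231422 0.18136546 0.028     ]
b4 [0.5872131  0.16910843 0.098     ] b1 [ 0.50642315 -0.01921644  0.09      ] post [0.50415015 0.04025294 0.086     ]
index [0.63772985 0.0123909  0.047     ] ptr tip [0.61255645 0.06014041 0.046     ] bar other [0.55374091 0.00554966 0.081     ] ring c [0.57735728 0.02840224 0.035     ]
green [0.41464392 0.02071322 0.07      ]
green [ 0.41306435 -0.05376308  0.07      ]
jar [0.49704294 0.34736784 0.078     ]
tray [ 0.62354959 -0.21373955  0.03      ]
tray [ 0.62955668 -0.4075398   0.03      ]
tray [ 0.46385418 -0.40457628  0.03      ]
tray [ 0.46113324 -0.21774177  0.03      ]
timer [ 0.3995649  -0.42682334  0.02      ] rack [ 0.61336784 -0.49782413  0.07      ]
b4s [0.58242586 0.18217001 0.098     ] b1s [ 0.50405129 -0.01052672  0.09      ] post [0.50297782 0.04760329 0.086     ] b4base [0.58758976 0.17235073 0.028     ]
```

Run:
```python
import cv2
from h import *
crop('top',295,420,135,265,4,'t0d.png',cv2.imread('pics/top0.png')[:,:,::-1])
```

```text
(no output)
```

View pics/t0d.png

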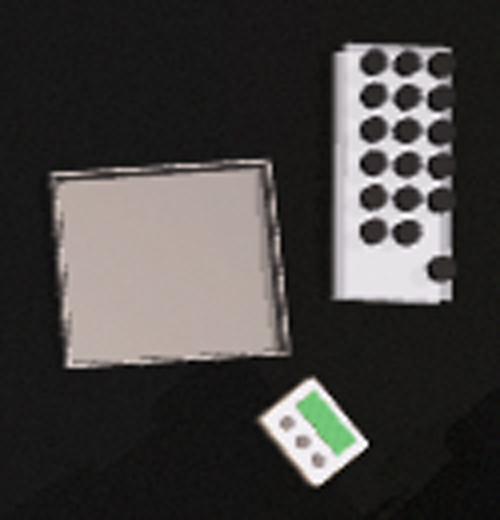

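The top view shows the tray with its centre near (.545,-.31), clear of the rack and timer. I'll write a helper that works out the moves.

```bash
cat >> h.py <<'E'
from scipy.spatial.transform import Rotation as Ro
def mv(x,y,z,yaw,show=True):
    s=arm.get_state(); R0=Ro.from_euler('xyz',s['ee_rot']); 
    d=R0.inv().apply(np.array([x,y,z])-s['eef_pos'])
    R1=Ro.from_euler('xyz',[np.pi,0,np.radians(yaw)])
    rv=np.degrees((R0.inv()*R1).as_rotvec())
    print('t%.1f'%s['t'],'pos',s['eef_pos'].round(4),'yaw %.1f'%np.degrees(s['ee_rot'][2]),'w %.4f'%s['width'],'F',s['force'].round(1),'q',s['q'].round(2))
    print('MOVE',np.r_[d.round(4),rv.round(1)].tolist(),'rows~',max(np.linalg.norm(d)/.05,np.linalg.norm(rv)/8.59).__round__(1))
E
python3 - <<'E'
from h import *
mv(.506,-.019,.2,-90)
C=lambda x,y:(165+x/5-.4,180+y/5-.4)
print('b1s',at('side',*C(528,68),.09),at('side',*C(528,172),.02))
E
```

```text
t0.1 pos [ 0.2037 -0.6431  0.2477] yaw -162.4 w 0.0879 F [-0.4  0.5 -0.7] q [-0.98  0.36  0.01 -0.   -1.22 -0.29]
MOVE [-0.4766, 0.5037, 0.0484, 0.1, 0.0, -72.4] rows~ 13.9
b1s [ 0.5060321 -0.0169249  0.09     ] [ 0.50576538 -0.01626134  0.02      ]
```

>>> jog_arm(motion=[[[-0.477, 0.504, 0.048, 0, 0, -72.4, 0.06], [-0.477, 0.504, 0.048, 0, 0, -72.4, 0.06], [-0.477, 0.504, 0.048, 0, 0, -72.4, 0.06], [-0.477, 0.504, 0.048, 0, 0, -72.4, 0.06], [-0.477, 0.504, 0.048, 0, 0, -72.4, 0.06], [-0.477, 0.504, 0.048, 0, 0, -72.4, 0.06], [-0.477, 0.504, 0.048, 0, 0, -72.4, 0.06], [-0.477, 0.504, 0.048, 0, 0, -72.4, 0.06]]])

```text
t: 0.9
eef_pos: [0.3779, -0.2824, 0.2207]
ee_rot: [3.141, 0.001, -1.629]
force: [1.8, -0.5, -0.6]
width: 0.0599
```

```bash
python3 -c "
from h import *
mv(.506,-.0175,.2,-90)"
```

```text
t0.9 pos [ 0.3779 -0.2824  0.2207] yaw -93.3 w 0.0599 F [ 1.8 -0.5 -0.6] q [-0.22  0.04 -0.46 -0.   -1.07  0.17]
MOVE [-0.2718, -0.1125, 0.021, 0.0, 0.1, -3.3] rows~ 5.9
```

>>> jog_arm(motion=[[[-0.272, -0.1125, 0.021, 0, 0, -3.3, 0.06], [-0.272, -0.1125, 0.021, 0, 0, -3.3, 0.06], [-0.272, -0.1125, 0.021, 0, 0, -3.3, 0.06], [-0.272, -0.1125, 0.021, 0, 0, -3.3, 0.06], [-0.272, -0.1125, 0.021, 0, 0, -3.3, 0.06], [-0.272, -0.1125, 0.021, 0, 0, -3.3, 0.06], [-0.272, -0.1125, 0.021, 0, 0, -3.3, 0.06], [-0.272, -0.1125, 0.021, 0, 0, -3.3, 0.06]]])

```text
t: 1.7
eef_pos: [0.5058, -0.0163, 0.1994]
ee_rot: [3.14, 0.001, -1.569]
force: [-0.3, -1.0, -0.5]
width: 0.0602
```

```bash
python3 -c "
from h import *
mv(.506,-.0175,.068,-90)
im=optics.grab_frame('top');cv2.imwrite('pics/top1.png',im[:,:,::-1])
im=optics.grab_frame('side');crop('side',140,340,150,300,4,'s1.png',im)"
```

```text
t1.7 pos [ 0.5058 -0.0163  0.1994] yaw -89.9 w 0.0602 F [-0.3 -1.  -0.5] q [ 0.36  0.12 -0.42 -0.   -1.03 -0.35]
MOVE [0.0013, -0.0004, 0.1314, 0.1, 0.1, 0.1] rows~ 2.6
```

View pics/s1.png

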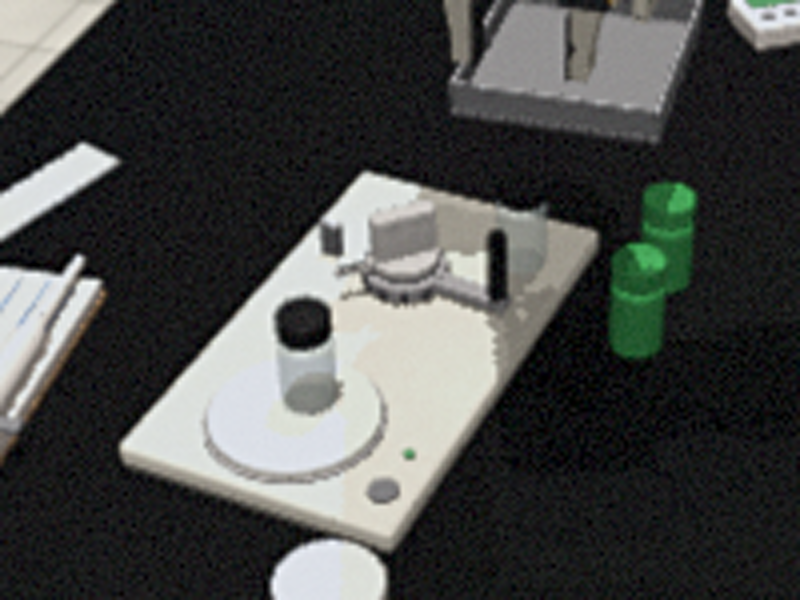

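The gripper is above bottle 1 and the scene hasn't changed. Next I'll descend and grip.

>>> jog_arm(motion=[[[0.0013, 0, 0.04, 0, 0, 0, 0.06], [0.0013, 0, 0.08, 0, 0, 0, 0.06], [0.0013, 0, 0.11, 0, 0, 0, 0.06], [0.0013, 0, 0.131, 0, 0, 0, 0.06], [0.0013, 0, 0.131, 0, 0, 0, 0.06], [0.0013, 0, 0.131, 0, 0, 0, 0.02], [0.0013, 0, 0.131, 0, 0, 0, 0.02], [0.0013, 0, 0.131, 0, 0, 0, 0.02]]], newtons=20)

```text
t: 2.6
eef_pos: [0.5061, -0.0189, 0.0703]
ee_rot: [-3.14, 0.002, -1.572]
force: [0.2, 0.7, -0.8]
width: 0.0413
```

>>> jog_arm(motion=[[[0, 0, 0, 0, 0, 0, 0.02], [0, 0, 0, 0, 0, 0, 0.02], [0, 0, -0.03, 0, 0, 0, 0.02], [0, 0, -0.06, 0, 0, 0, 0.02], [0, 0, -0.08, 0, 0, 0, 0.02], [0, 0, -0.08, 0, 0, 0, 0.02]]])

```text
t: 3.2
eef_pos: [0.5077, -0.0186, 0.1534]
ee_rot: [-3.135, 0.003, -1.571]
force: [0.6, 0.5, -1.8]
width: 0.0356
```

```bash
python3 -c "
from h import *
mv(.51,-.26,.15,-90)
crop('side',140,340,100,250,4,'s2.png')"
```

```text
t3.2 pos [ 0.5077 -0.0186  0.1534] yaw -90.0 w 0.0356 F [ 0.6  0.5 -1.8] q [ 0.35  0.17 -0.49 -0.   -0.91 -0.35]
MOVE [0.2414, -0.0023, 0.0027, -0.4, 0.2, -0.0] rows~ 4.8
```

View pics/s2.png

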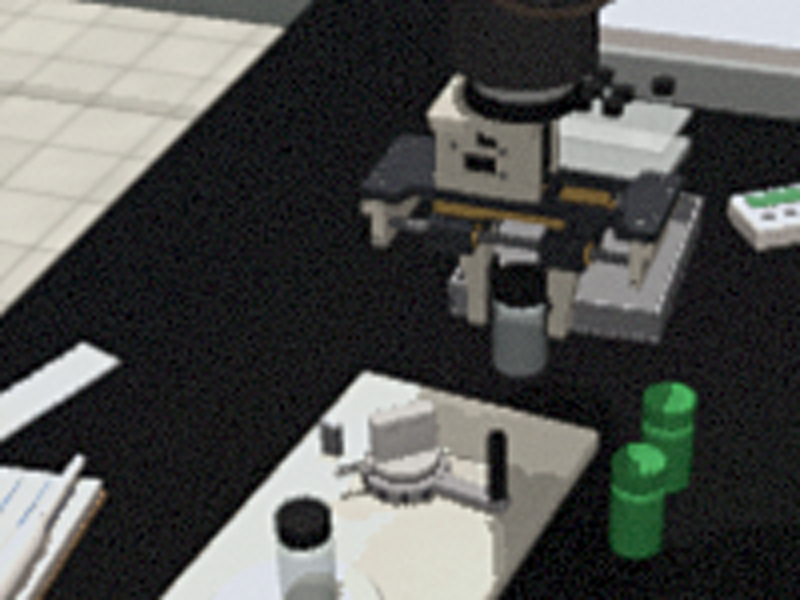

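The bottle is held (width .0356). Next I'll carry it to the tray.

>>> jog_arm(motion=[[[0.04, 0, 0, 0, 0, 0, 0.02], [0.08, 0, 0, 0, 0, 0, 0.02], [0.12, 0, 0, 0, 0, 0, 0.02], [0.16, 0, 0, 0, 0, 0, 0.02], [0.2, 0, 0, 0, 0, 0, 0.02], [0.23, 0, 0, 0, 0, 0, 0.02], [0.246, 0, 0, 0, 0, 0, 0.02], [0.246, 0, 0, 0, 0, 0, 0.02]]])

```text
t: 4.05
eef_pos: [0.5057, -0.2661, 0.1496]
ee_rot: [-3.139, 0.004, -1.574]
force: [0.2, 0.5, -0.5]
width: 0.0362
```

```bash
python3 -c "
from h import *
mv(.51,-.265,.057,-90)"
```

```text
t4.0 pos [ 0.5057 -0.2661  0.1496] yaw -90.2 w 0.0362 F [ 0.2  0.5 -0.5] q [-0.14  0.27 -0.35 -0.   -0.94  0.14]
MOVE [-0.0008, -0.004, 0.0926, -0.1, 0.2, -0.2] rows~ 1.9
```

>>> jog_arm(motion=[[[0, -0.004, 0.03, 0, 0, 0, 0.02], [0, -0.004, 0.06, 0, 0, 0, 0.02], [0, -0.004, 0.08, 0, 0, 0, 0.02], [0, -0.004, 0.09, 0, 0, 0, 0.02], [0, -0.004, 0.093, 0, 0, 0, 0.02], [0, -0.004, 0.093, 0, 0, 0, 0.02], [0, -0.004, 0.093, 0, 0, 0, 0.055], [0, -0.004, 0.093, 0, 0, 0, 0.055]]])

```text
t: 4.85
eef_pos: [0.5108, -0.2659, 0.0578]
ee_rot: [-3.137, 0.003, -1.574]
force: [0.2, -0.4, -0.1]
width: 0.0468
```

>>> jog_arm(motion=[[[0, 0, 0, 0, 0, 0, 0.06], [0, 0, -0.03, 0, 0, 0, 0.06], [0, 0, -0.07, 0, 0, 0, 0.06], [0, 0, -0.11, 0, 0, 0, 0.06], [0, 0, -0.12, 0, 0, 0, 0.06]]])

```text
t: 5.35
eef_pos: [0.5126, -0.2672, 0.1834]
ee_rot: [-3.129, 0.001, -1.573]
force: [0.4, 0.3, 0.3]
width: 0.0597
```

```bash
python3 -c "
from h import *
mv(.587,.17,.19,-90)
crop('side',140,340,100,250,4,'s3.png')"
```

```text
t5.3 pos [ 0.5126 -0.2672  0.1834] yaw -90.1 w 0.0597 F [0.4 0.3 0.3] q [-0.14  0.25 -0.3  -0.   -1.01  0.14]
MOVE [-0.4374, -0.0735, -0.0054, -0.7, 0.0, -0.1] rows~ 8.9
```

View pics/s3.png

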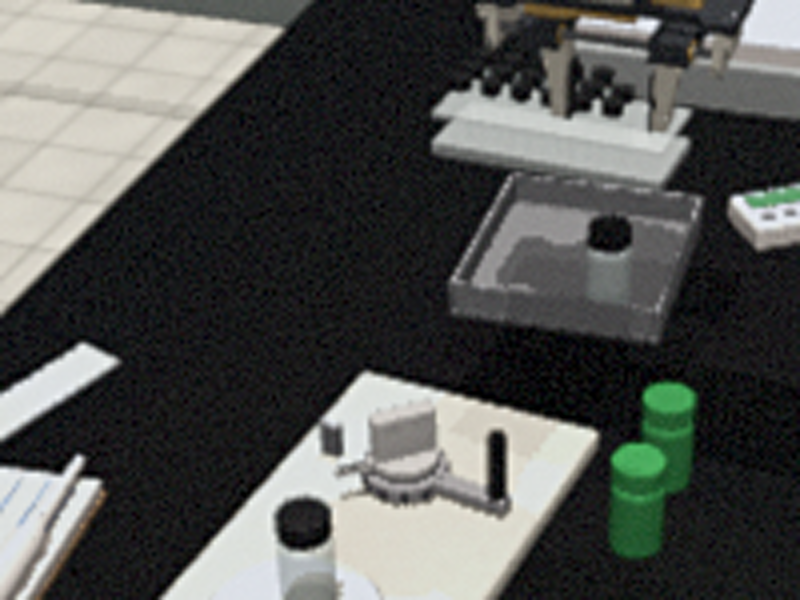

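Bottle 1 stands in the tray. Now bottle 4.

>>> jog_arm(motion=[[[-0.437, -0.0735, -0.005, 0, 0, 0, 0.06], [-0.437, -0.0735, -0.005, 0, 0, 0, 0.06], [-0.437, -0.0735, -0.005, 0, 0, 0, 0.06], [-0.437, -0.0735, -0.005, 0, 0, 0, 0.06], [-0.437, -0.0735, -0.005, 0, 0, 0, 0.06], [-0.437, -0.0735, -0.005, 0, 0, 0, 0.06], [-0.437, -0.0735, -0.005, 0, 0, 0, 0.06], [-0.437, -0.0735, -0.005, 0, 0, 0, 0.06]]])

```text
t: 6.2
eef_pos: [0.5791, 0.1295, 0.1878]
ee_rot: [-3.13, 0.001, -1.573]
force: [2.4, -0.5, 0.0]
width: 0.0599
```

```bash
python3 -c "
from h import *
mv(.587,.171,.19,-90)"
```

```text
t6.2 pos [0.5791 0.1295 0.1878] yaw -90.1 w 0.0599 F [ 2.4 -0.5  0. ] q [ 0.55  0.27 -0.27  0.01 -1.02 -0.56]
MOVE [-0.0415, -0.0078, -0.0021, -0.7, 0.1, -0.1] rows~ 0.8
```

>>> jog_arm(motion=[[[-0.0415, -0.008, 0, -0.7, 0, 0, 0.06], [-0.0415, -0.008, 0, -0.7, 0, 0, 0.06], [-0.0415, -0.008, 0.04, -0.7, 0, 0, 0.06], [-0.0415, -0.008, 0.08, -0.7, 0, 0, 0.06], [-0.0415, -0.008, 0.105, -0.7, 0, 0, 0.06], [-0.0415, -0.008, 0.112, -0.7, 0, 0, 0.06], [-0.0415, -0.008, 0.112, -0.7, 0, 0, 0.02], [-0.0415, -0.008, 0.112, -0.7, 0, 0, 0.02]]], newtons=20)

```text
t: 7.0
eef_pos: [0.5893, 0.1713, 0.0771]
ee_rot: [-3.14, 0.002, -1.573]
force: [-0.7, -0.1, 1.4]
width: 0.0491
```

>>> jog_arm(motion=[[[0, 0, 0, 0, 0, 0, 0.02], [0, 0, 0, 0, 0, 0, 0.02], [0, 0, 0, 0, 0, 0, 0.02], [0, 0, -0.03, 0, 0, 0, 0.02], [0, 0, -0.06, 0, 0, 0, 0.02], [0, 0, -0.09, 0, 0, 0, 0.02], [0, 0, -0.1, 0, 0, 0, 0.02], [0, 0, -0.1, 0, 0, 0, 0.02]]])

```text
t: 7.8
eef_pos: [0.59, 0.1716, 0.1792]
ee_rot: [-3.137, 0.004, -1.573]
force: [-0.0, 0.5, -1.6]
width: 0.0354
```

```bash
python3 -c "
from h import *
mv(.51,-.34,.17,-90)"
```

```text
t7.8 pos [0.59   0.1716 0.1792] yaw -90.1 w 0.0354 F [-0.   0.5 -1.6] q [ 0.6   0.31 -0.23 -0.   -1.03 -0.6 ]
MOVE [0.5118, 0.0788, 0.0069, -0.3, 0.2, -0.1] rows~ 10.4
```

>>> jog_arm(motion=[[[0.045, 0.007, 0, 0, 0, 0, 0.02], [0.09, 0.014, 0, 0, 0, 0, 0.02], [0.135, 0.021, 0, 0, 0, 0, 0.02], [0.18, 0.028, 0, 0, 0, 0, 0.02], [0.225, 0.035, 0, 0, 0, 0, 0.02], [0.27, 0.042, 0, 0, 0, 0, 0.02], [0.315, 0.049, 0, 0, 0, 0, 0.02], [0.35, 0.055, 0, 0, 0, 0, 0.02]]])

```text
t: 8.6
eef_pos: [0.5325, -0.1803, 0.176]
ee_rot: [-3.139, 0.004, -1.574]
force: [0.2, -0.0, -0.4]
width: 0.0359
```

```bash
python3 -c "
from h import *
mv(.51,-.34,.16,-90)"
```

```text
t8.6 pos [ 0.5325 -0.1803  0.176 ] yaw -90.2 w 0.0359 F [ 0.2 -0.  -0.4] q [ 0.02  0.23 -0.34 -0.   -1.   -0.02]
MOVE [0.1598, 0.022, 0.0153, -0.1, 0.2, -0.2] rows~ 3.2
```

>>> jog_arm(motion=[[[0.04, 0.006, 0, 0, 0, 0, 0.02], [0.08, 0.012, 0, 0, 0, 0, 0.02], [0.12, 0.017, 0, 0, 0, 0, 0.02], [0.155, 0.022, 0, 0, 0, 0, 0.02], [0.16, 0.022, 0, 0, 0, 0, 0.02], [0.16, 0.022, 0.03, 0, 0, 0, 0.02], [0.16, 0.022, 0.06, 0, 0, 0, 0.02], [0.16, 0.022, 0.06, 0, 0, 0, 0.02]]])

```text
t: 9.4
eef_pos: [0.5065, -0.3384, 0.1099]
ee_rot: [3.135, 0.008, -1.576]
force: [-0.4, 0.5, -1.3]
width: 0.0355
```

```bash
python3 -c "
from h import *
mv(.51,-.34,.058,-90)
crop('side',140,340,80,230,4,'s4.png')"
```

```text
t9.4 pos [ 0.5065 -0.3384  0.1099] yaw -90.3 w 0.0355 F [-0.4  0.5 -1.3] q [-0.27  0.38 -0.3  -0.01 -0.9   0.27]
MOVE [0.002, -0.0038, 0.0519, 0.4, 0.5, -0.3] rows~ 1.0
```

View pics/s4.png

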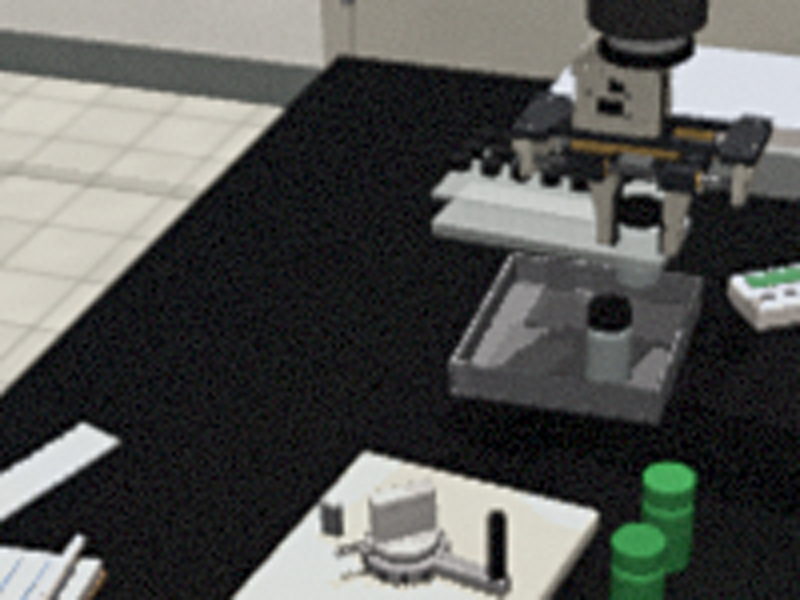

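The bottle is held above the tray. Next I'll lower it.

>>> jog_arm(motion=[[[0.002, -0.004, 0.025, 0, 0, 0, 0.02], [0.002, -0.004, 0.045, 0, 0, 0, 0.02], [0.002, -0.004, 0.054, 0, 0, 0, 0.02], [0.002, -0.004, 0.054, 0, 0, 0, 0.02], [0.002, -0.004, 0.054, 0, 0, 0, 0.055], [0.002, -0.004, 0.054, 0, 0, 0, 0.055], [0.002, -0.004, 0.054, 0, 0, 0, 0.055]]])

```text
t: 10.15
eef_pos: [0.5127, -0.341, 0.0599]
ee_rot: [3.14, 0.005, -1.574]
force: [-0.6, 0.7, 0.3]
width: 0.0524
```

>>> jog_arm(motion=[[[0, 0, 0, 0, 0, 0, 0.06], [0, 0, -0.03, 0, 0, 0, 0.06], [0, 0, -0.07, 0, 0, 0, 0.06], [0, 0, -0.11, 0, 0, 0, 0.06], [0, 0, -0.12, 0, 0, 0, 0.06], [0, 0, -0.12, 0, 0, 0, 0.06]]])

```text
t: 10.75
eef_pos: [0.514, -0.3421, 0.1827]
ee_rot: [-3.138, 0.004, -1.574]
force: [-0.3, -0.3, -0.8]
width: 0.0601
```

```bash
python3 -c "
from h import *
mv(.5,.1,.25,-90)
im=optics.grab_frame('side');cv2.imwrite('pics/side5.png',im[:,:,::-1])
crop('side',180,340,80,230,4,'s5.png',im)
im=optics.grab_frame('top');cv2.imwrite('pics/top5.png',im[:,:,::-1])"
```

```text
t10.8 pos [ 0.514  -0.3421  0.1827] yaw -90.2 w 0.0601 F [-0.3 -0.3 -0.8] q [-0.27  0.31 -0.21 -0.01 -1.05  0.27]
MOVE [-0.4423, 0.0152, -0.0657, -0.2, 0.2, -0.2] rows~ 8.9
```

View pics/s5.png

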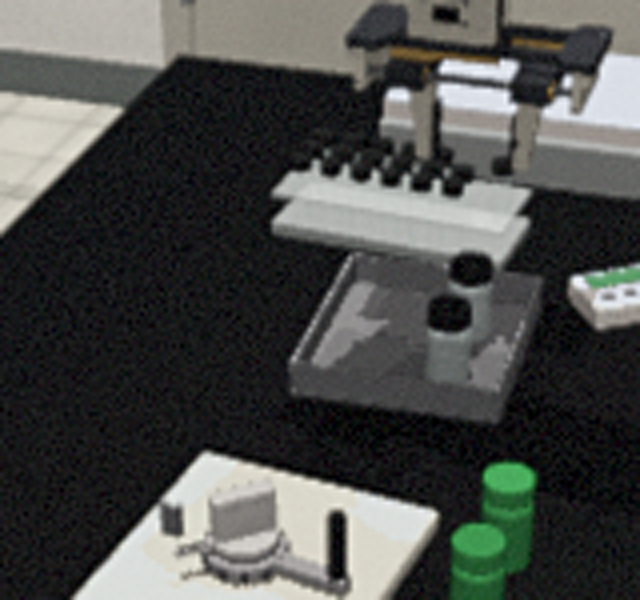

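View pics/top5.png

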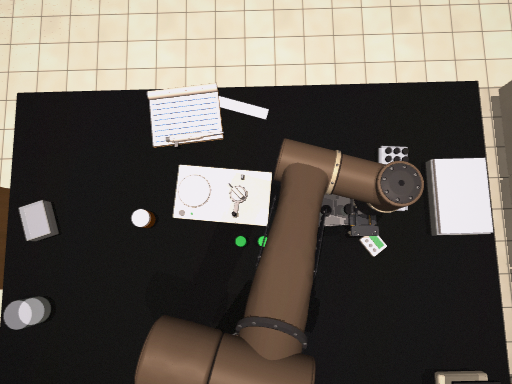

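Both bottles stand in the tray. Next I'll measure the post, axis and bar more carefully from the unobstructed crops.

```bash
python3 -c "
from h import *
crop('top',215,265,170,230,10,'t5z.png',cv2.imread('pics/top5.png')[:,:,::-1])
crop('side',205,290,190,245,9,'s5z.png',cv2.imread('pics/side5.png')[:,:,::-1])"
```

```text
(no output)
```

View pics/t5z.png

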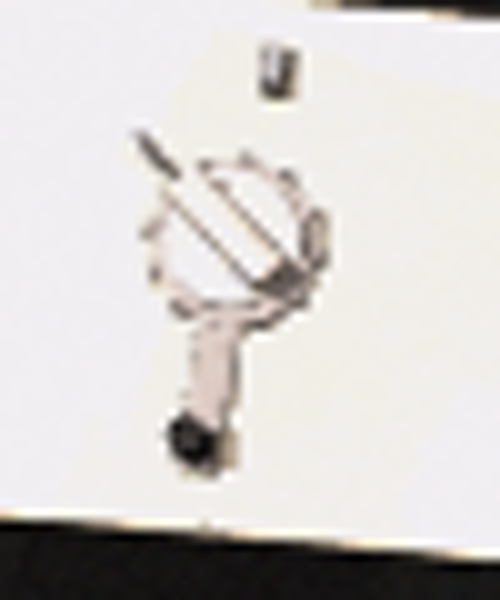

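View pics/s5z.png

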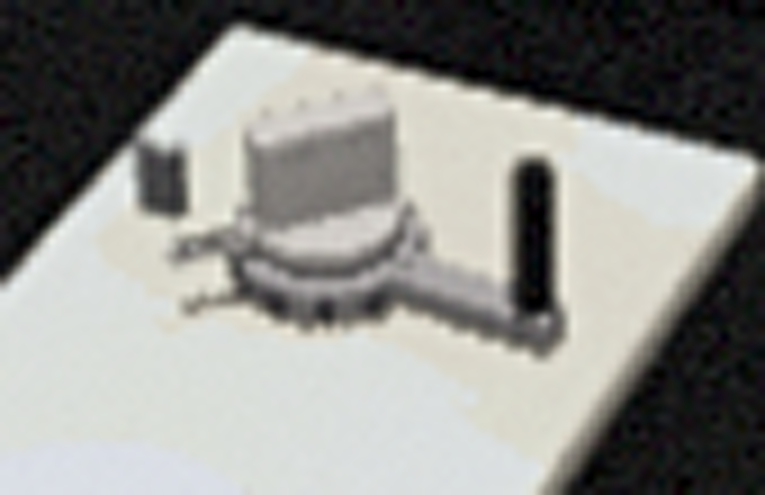

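```bash
cat >> h.py <<'E'
def overlay(n,im,x0,x1,y0,y1,s,f,ax=(.5767,.0293),myaw=-6.2,lev=173.8,ptr=40.6,idx=-15.5):
    c=cv2.resize(im[y0:y1,x0:x1],None,fx=s,fy=s,interpolation=cv2.INTER_CUBIC)[:,:,::-1].copy()
    def P(x,y,z): 
        u=proj(n,[x,y,z]); return tuple(int(round(a)) for a in ((u[0]-x0+.5)*s,(u[1]-y0+.5)*s))
    def loop(pts,col):
        cv2.polylines(c,[np.array([P(*p) for p in pts])],True,col,1)
    def circ(cx,cy,r,z,col): loop([(cx+r*np.cos(a),cy+r*np.sin(a),z) for a in np.linspace(0,2*np.pi,30)],col)
    def rect(a,r0,r1,w,z,col):
        a=np.radians(a); e=np.array([np.cos(a),np.sin(a)]); k=np.array([-e[1],e[0]])
        loop([(*(np.array(ax)+e*r+k*q),z) for r,q in((r0,w),(r1,w),(r1,-w),(r0,-w))],col)
    circ(*ax,.024,.046,(255,0,0)); circ(*ax,.029,.035,(255,128,0))
    a=np.radians(lev); px,py=ax[0]+.072*np.cos(a),ax[1]+.072*np.sin(a)
    circ(px,py,.007,.086,(0,0,255)); circ(px,py,.007,.035,(0,0,180))
    rect(ptr,-.023,.023,.007,.081,(0,160,0)); rect(ptr,0.024,.05,.001,.046,(0,200,0))
    rect(idx,.054,.07,.004,.047,(255,0,255)); rect(idx,.054,.07,.004,.02,(200,0,200))
    a=np.radians(myaw);ex=np.array([np.cos(a),np.sin(a)]);ey=np.array([-ex[1],ex[0]])
    loop([(*(np.array(ax)+ex*p+ey*q),.02) for p,q in((-.1,-.11),(.09,-.11),(.09,.22),(-.1,.22))],(0,200,200))
    cv2.imwrite('pics/'+f,c)
E
python3 -c "
from h import *
for n in('top','side'):
    o,d=ray(n,256,192);print(n,o.round(3))
t=cv2.imread('pics/top5.png')[:,:,::-1];s=cv2.imread('pics/side5.png')[:,:,::-1]
overlay('top',t,215,275,165,230,9,'t5o.png');overlay('side',s,205,290,190,245,9,'s5o.png')"
```

```text
top [ 0.381 -0.067  1.446]
side [0.197 0.984 0.807]
```

View pics/t5o.png

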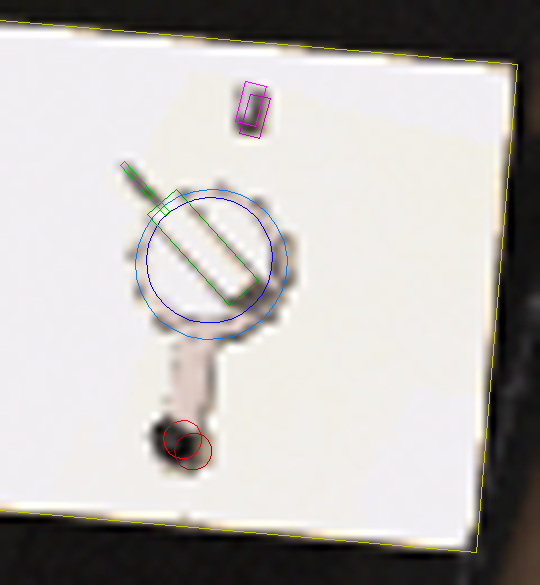

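View pics/s5o.png

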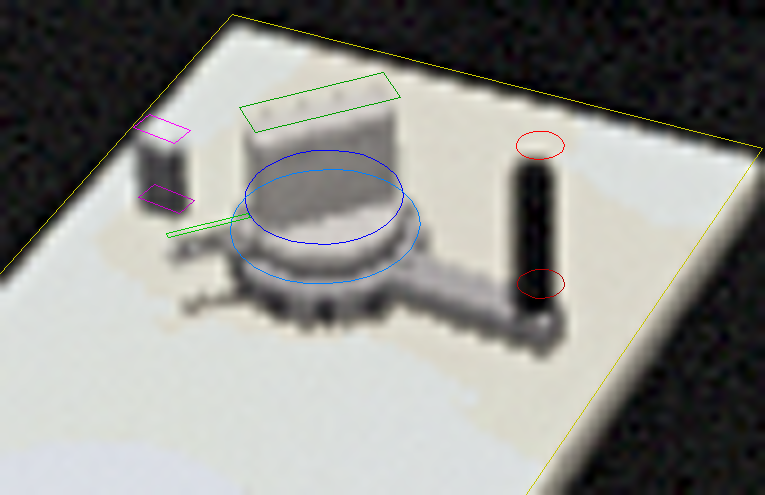

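Overlay in the top view fits well. In the side view it sits about 1.2 px (3 mm) high, which is within calibration error. I'll go to the post with the jaws tangential.

```bash
python3 -c "
from h import *
mv(.5045,.0405,.2,172)"
```

```text
t10.8 pos [ 0.5124 -0.3414  0.1793] yaw -90.2 w 0.0601 F [-1.   0.5 -0.8] q [-0.27  0.32 -0.21 -0.01 -1.04  0.27]
MOVE [-0.3819, 0.0093, -0.0183, 0.4, 0.2, 97.8] rows~ 11.4
```

>>> jog_arm(motion=[[[-0.382, 0.009, -0.02, 0, 0, 97.8, 0.045], [-0.382, 0.009, -0.02, 0, 0, 97.8, 0.045], [-0.382, 0.009, -0.02, 0, 0, 97.8, 0.045], [-0.382, 0.009, -0.02, 0, 0, 97.8, 0.045], [-0.382, 0.009, -0.02, 0, 0, 97.8, 0.045], [-0.382, 0.009, -0.02, 0, 0, 97.8, 0.045], [-0.382, 0.009, -0.02, 0, 0, 97.8, 0.045], [-0.382, 0.009, -0.02, 0, 0, 97.8, 0.045]]])

```text
t: 11.65
eef_pos: [0.5047, 0.0169, 0.1987]
ee_rot: [3.135, -0.002, -2.651]
force: [0.7, -0.3, 0.3]
width: 0.0452
```

```bash
python3 -c "
from h import *
mv(.5045,.0405,.2,172)"
```

```text
t11.7 pos [0.5047 0.0169 0.1987] yaw -151.9 w 0.0452 F [ 0.7 -0.3  0.3] q [ 0.42  0.12 -0.42 -0.01 -1.03 -1.49]
MOVE [-0.0109, 0.0209, -0.0011, 0.3, -0.2, 36.1] rows~ 4.2
```

>>> jog_arm(motion=[[[-0.011, 0.021, 0, 0, 0, 36, 0.045], [-0.011, 0.021, 0, 0, 0, 36, 0.045], [-0.011, 0.021, 0, 0, 0, 36, 0.045], [-0.011, 0.021, 0, 0, 0, 36, 0.045], [-0.011, 0.021, 0, 0, 0, 36, 0.045], [-0.011, 0.021, 0.04, 0, 0, 36, 0.045], [-0.011, 0.021, 0.06, 0, 0, 36, 0.045], [-0.011, 0.021, 0.06, 0, 0, 36, 0.045]]])

```text
t: 12.45
eef_pos: [0.5014, 0.0398, 0.1348]
ee_rot: [3.141, -0.012, 3.003]
force: [0.7, -0.3, -0.3]
width: 0.0446
```

```bash
python3 -c "
from h import *
mv(.5045,.0405,.073,172)
crop('side',160,340,120,260,4,'s6.png')"
```

```text
t12.4 pos [0.5014 0.0398 0.1348] yaw 172.1 w 0.0446 F [ 0.7 -0.3 -0.3] q [ 0.46  0.19 -0.5  -0.01 -0.88 -2.17]
MOVE [-0.0037, 0.0011, 0.0617, 0.0, -0.7, 0.1] rows~ 1.2
```

View pics/s6.png

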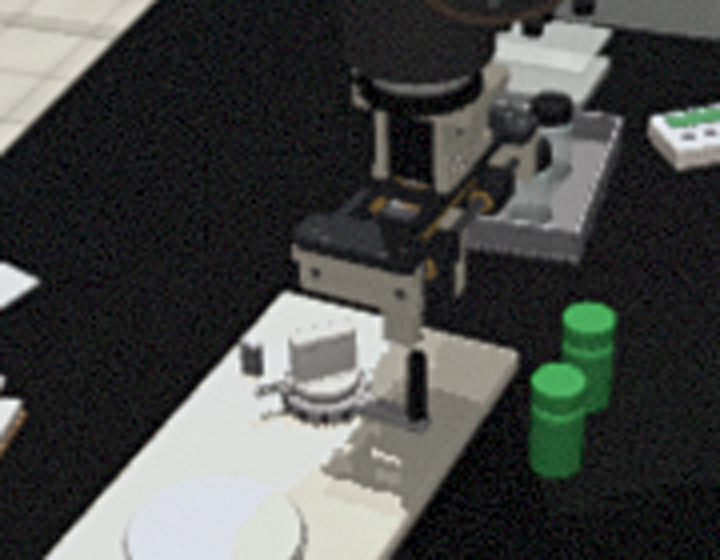

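The fingers straddle the post. Next I'll descend and grip.

>>> jog_arm(motion=[[[-0.004, 0.001, 0.025, 0, -0.7, 0, 0.045], [-0.004, 0.001, 0.045, 0, -0.7, 0, 0.045], [-0.004, 0.001, 0.058, 0, -0.7, 0, 0.045], [-0.004, 0.001, 0.062, 0, -0.7, 0, 0.045], [-0.004, 0.001, 0.062, 0, -0.7, 0, 0.008], [-0.004, 0.001, 0.062, 0, -0.7, 0, 0.008], [-0.004, 0.001, 0.062, 0, -0.7, 0, 0.008], [-0.004, 0.001, 0.062, 0, -0.7, 0, 0.008]]], newtons=8)

```text
t: 13.3
eef_pos: [0.5067, 0.041, 0.0755]
ee_rot: [3.14, 0.004, 3.004]
force: [-0.0, 1.5, 0.8]
width: 0.018
```

```bash
cat >> h.py <<'E'
def arc(ax,r,phis,z,pr=True):
    """rows: tcp at ax+r*(cos phi), yaw=phi (deg world)"""
    s=arm.get_state(); R0=Ro.from_euler('xyz',s['ee_rot'])
    print('t%.1f'%s['t'],'pos',s['eef_pos'].round(4),'yaw %.1f'%np.degrees(s['ee_rot'][2]),'w %.4f'%s['width'],'F',s['force'].round(1),'M',s['moment'].round(2),'q6 %.2f'%s['q'][5])
    out=[]
    for p in phis:
        a=np.radians(p); X=np.array([ax[0]+r*np.cos(a),ax[1]+r*np.sin(a),z])
        d=R0.inv().apply(X-s['eef_pos']); rv=np.degrees((R0.inv()*Ro.from_euler('xyz',[np.pi,0,a])).as_rotvec())
        out.append([round(float(v),4) for v in d]+[round(float(v),1) for v in rv])
    print(out)
E
python3 -c "
from h import *
arc((.577,.0305),.0722,[172+7*i for i in range(1,9)],.073)"
```

```text
t13.3 pos [0.5067 0.041  0.0755] yaw 172.1 w 0.0180 F [-0.   1.5  0.8] M [0.64 0.17 0.01] q6 -2.18
[[0.0007, -0.0094, 0.0025, 0.1, 0.2, -6.9], [-0.0009, -0.0181, 0.0025, 0.1, 0.2, -13.9], [-0.0036, -0.0265, 0.0025, 0.1, 0.2, -20.9], [-0.0072, -0.0345, 0.0025, 0.1, 0.2, -27.9], [-0.0118, -0.0421, 0.0025, 0.0, 0.3, -34.9], [-0.0173, -0.049, 0.0025, 0.0, 0.3, -41.9], [-0.0236, -0.0552, 0.0025, 0.0, 0.3, -48.9], [-0.0306, -0.0605, 0.0025, 0.0, 0.3, -55.9]]
```

>>> jog_arm(motion=[[[0, 0, 0.002, 0, 0, 0, 0.008], [0, 0, 0.002, 0, 0, 0, 0.008], [0, -0.005, 0.002, 0, 0, -4, 0.008], [0, -0.0094, 0.002, 0, 0, -7, 0.008], [-0.001, -0.0181, 0.002, 0, 0, -14, 0.008], [-0.0036, -0.0265, 0.002, 0, 0, -21, 0.008], [-0.0072, -0.0345, 0.002, 0, 0, -28, 0.008], [-0.0118, -0.042, 0.002, 0, 0, -35, 0.008]]])

```text
t: 14.1
eef_pos: [0.5128, -0.0023, 0.0737]
ee_rot: [-3.141, 0.005, -2.664]
force: [0.3, 3.0, 0.3]
width: 0.0135
```

```bash
python3 -c "
from h import *
arc((.577,.0305),.0722,[207+7*i for i in range(1,9)],.073)
im=optics.grab_frame('side')
crop('side',160,340,120,260,4,'s7.png',im)"
```

```text
t14.1 pos [ 0.5128 -0.0023  0.0737] yaw -152.6 w 0.0135 F [0.3 3.  0.3] M [ 0.95 -0.01 -0.01] q6 -1.47
[[-0.0004, -0.0088, 0.0007, -0.0, 0.3, -6.6], [-0.0019, -0.0174, 0.0007, -0.1, 0.3, -13.6], [-0.0045, -0.0259, 0.0008, -0.1, 0.3, -20.6], [-0.0081, -0.0339, 0.0008, -0.1, 0.3, -27.6], [-0.0127, -0.0415, 0.0008, -0.1, 0.3, -34.6], [-0.0181, -0.0484, 0.0008, -0.1, 0.3, -41.6], [-0.0244, -0.0546, 0.0009, -0.1, 0.3, -48.6], [-0.0313, -0.06, 0.0009, -0.2, 0.3, -55.6]]
```

View pics/s7.png

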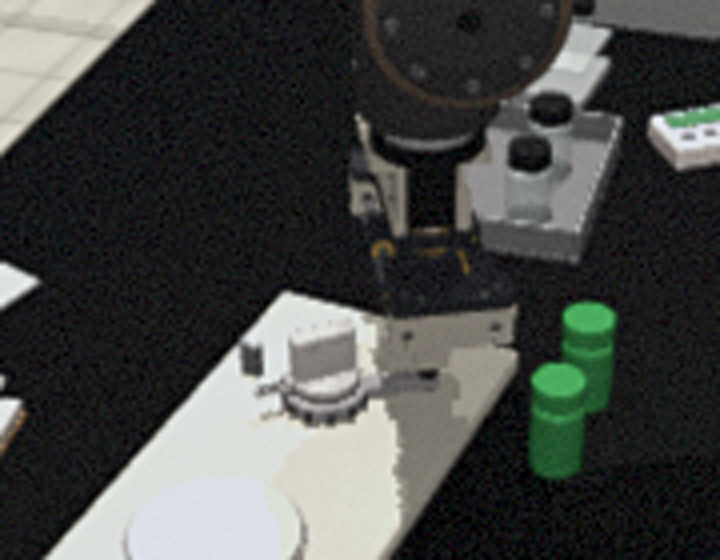

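The lever follows, with a force of only about 3 N. I'll continue the arc.

>>> jog_arm(motion=[[[0, -0.0088, 0.0007, 0, 0.3, -6.6, 0.008], [-0.002, -0.0174, 0.0007, 0, 0.3, -13.6, 0.008], [-0.0045, -0.0259, 0.0008, 0, 0.3, -20.6, 0.008], [-0.008, -0.034, 0.0008, 0, 0.3, -27.6, 0.008], [-0.0127, -0.0415, 0.0008, 0, 0.3, -34.6, 0.008], [-0.018, -0.0484, 0.0008, 0, 0.3, -41.6, 0.008], [-0.0244, -0.0546, 0.0009, 0, 0.3, -48.6, 0.008], [-0.0313, -0.06, 0.0009, 0, 0.3, -55.6, 0.008]]])

```text
t: 14.95
eef_pos: [0.5702, -0.0402, 0.0737]
ee_rot: [-3.137, -0.001, -1.683]
force: [-1.0, 9.4, 3.5]
width: 0.0137
```

```bash
python3 -c "
from h import *
arc((.577,.0305),.0722,[263+7*i for i in range(1,9)],.073)"
```

```text
t14.9 pos [ 0.5702 -0.0402  0.0737] yaw -96.4 w 0.0137 F [-1.   9.4  3.5] M [3.79 0.5  0.02] q6 -0.39
[[0.0007, -0.0069, 0.0007, -0.2, -0.0, -6.4], [-0.0008, -0.0156, 0.0008, -0.2, -0.1, -13.4], [-0.0034, -0.024, 0.0008, -0.2, -0.1, -20.4], [-0.007, -0.0321, 0.0008, -0.2, -0.1, -27.4], [-0.0115, -0.0396, 0.0009, -0.2, -0.1, -34.4], [-0.0169, -0.0466, 0.0009, -0.2, -0.1, -41.4], [-0.0232, -0.0528, 0.0009, -0.2, -0.1, -48.4], [-0.0301, -0.0583, 0.0009, -0.2, -0.1, -55.4]]
```

```bash
python3 -c "
from h import *
arc((.577,.0315),.0712,[270,277,284,291,298,304,308],.073)"
```

```text
t14.9 pos [ 0.5702 -0.0402  0.0737] yaw -96.4 w 0.0137 F [-1.   9.4  3.5] M [3.79 0.5  0.02] q6 -0.39
[[-0.0013, -0.0067, 0.0007, -0.2, -0.0, -6.4], [-0.0028, -0.0152, 0.0008, -0.2, -0.1, -13.4], [-0.0053, -0.0235, 0.0008, -0.2, -0.1, -20.4], [-0.0089, -0.0315, 0.0008, -0.2, -0.1, -27.4], [-0.0133, -0.0389, 0.0009, -0.2, -0.1, -34.4], [-0.0179, -0.0449, 0.0009, -0.2, -0.1, -40.4], [-0.0212, -0.0485, 0.0009, -0.2, -0.1, -44.4]]
```

>>> jog_arm(motion=[[[-0.001, -0.0067, 0, 0, 0, -6.4, 0.008], [-0.0028, -0.0152, 0, 0, 0, -13.4, 0.008], [-0.0053, -0.0235, 0, 0, 0, -20.4, 0.008], [-0.0089, -0.0315, 0, 0, 0, -27.4, 0.008], [-0.0133, -0.039, 0, 0, 0, -34.4, 0.008], [-0.018, -0.045, 0, 0, 0, -40.4, 0.008], [-0.0212, -0.0485, 0, 0, 0, -44.4, 0.008]]])

```text
t: 15.65
eef_pos: [0.6185, -0.0258, 0.0735]
ee_rot: [3.138, -0.002, -0.907]
force: [-13.2, -11.1, 11.1]
width: 0.0141
```

```bash
python3 -c "
from h import *
arc((.577,.0315),.0712,[310,312,314,316],.073)
crop('side',160,340,120,260,4,'s8.png')"
```

```text
t15.7 pos [ 0.6185 -0.0258  0.0735] yaw -52.0 w 0.0141 F [-13.2 -11.1  11.1] M [-3.88  4.59 -0.04] q6 0.39
[[0.0005, -0.0051, 0.0005, 0.2, -0.1, -2.0], [0.0003, -0.0076, 0.0004, 0.2, -0.1, -4.0], [0.0001, -0.01, 0.0004, 0.2, -0.1, -6.0], [-0.0002, -0.0125, 0.0004, 0.2, -0.1, -8.0]]
```

View pics/s8.png

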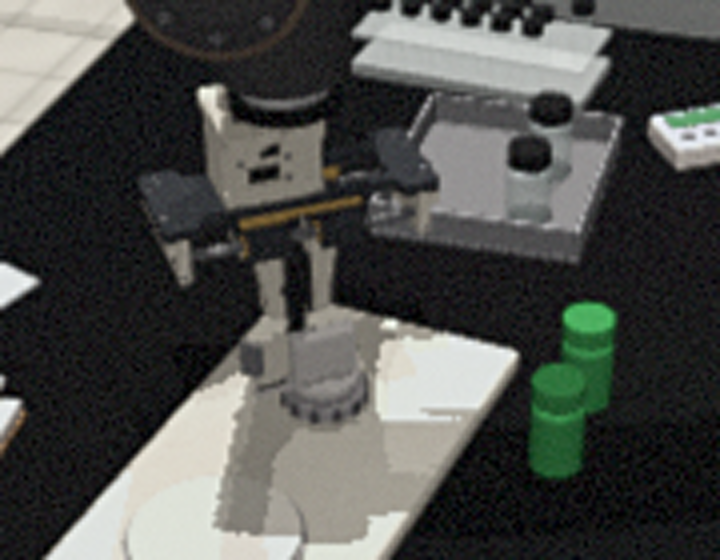

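The force of about 17 N opposes the motion, so this is probably the stop. I'll check from the top.

```bash
python3 -c "
from h import *
im=optics.grab_frame('top');cv2.imwrite('pics/top8.png',im[:,:,::-1])
crop('top',165,285,150,260,5,'t8.png',im)
print(proj('side',[.577,.0315,.035]))
im=optics.grab_frame('side');crop('side',200,270,180,240,10,'s8b.png',im)"
```

```text
[240.20480325 214.94122145]
```

View pics/s8b.png

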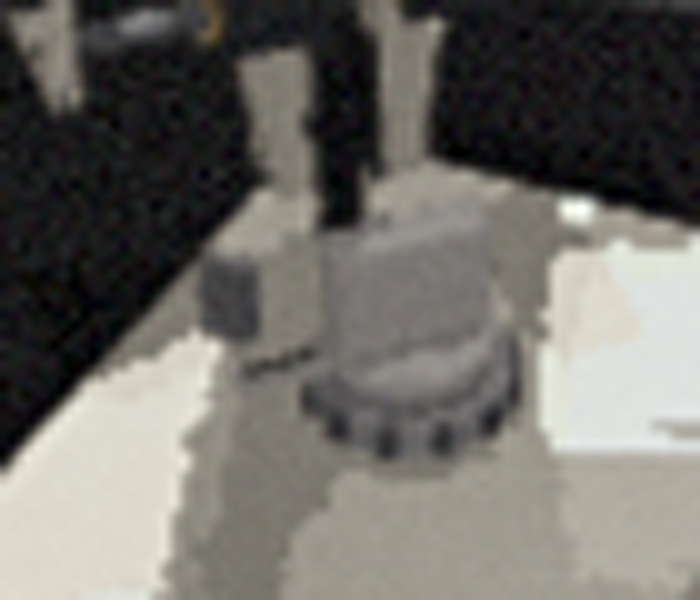

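View pics/t8.png

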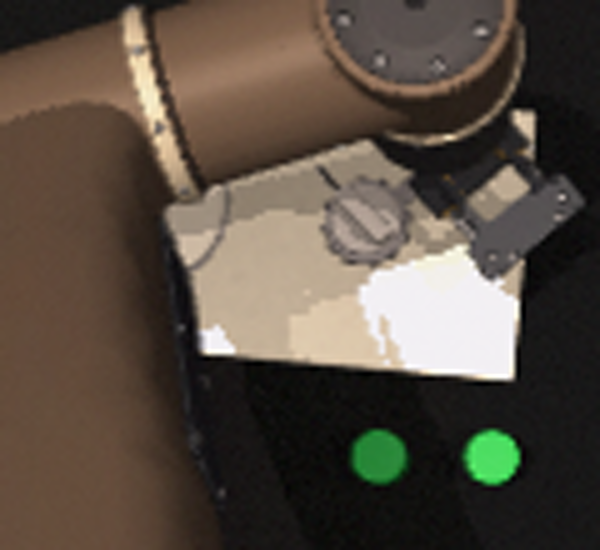

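>>> jog_arm(motion=[[[0.0005, -0.003, 0, 0, 0, -1, 0.008], [0.0005, -0.006, 0, 0, 0, -2.5, 0.008], [0.0005, -0.006, 0, 0, 0, -2.5, 0.008]]])

```text
t: 16.1
eef_pos: [0.6191, -0.0251, 0.0733]
ee_rot: [3.13, 0.001, -0.87]
force: [-12.2, -9.6, 11.8]
width: 0.0158
```

```bash
python3 -c "
from h import *
arc((.577,.0315),.0712,[310,312,314,316],.073)"
```

```text
t16.1 pos [ 0.6191 -0.0251  0.0733] yaw -49.8 w 0.0158 F [-12.2  -9.6  11.8] M [-3.44  4.66 -0.04] q6 0.42
[[0.0008, -0.0041, 0.0002, 0.7, 0.1, 0.2], [0.0008, -0.0066, 0.0002, 0.7, 0.1, -1.8], [0.0007, -0.0091, 0.0002, 0.7, 0.1, -3.8], [0.0005, -0.0116, 0.0001, 0.7, 0.1, -5.8]]
```

The jaw is being forced open, so a hard stop has been reached. I'll release, lift and inspect.

>>> jog_arm(motion=[[[0, 0.003, 0, 0, 0, 0, 0.01], [0, 0.003, 0, 0, 0, 0, 0.035], [0, 0.003, 0, 0, 0, 0, 0.035], [0, 0.003, -0.03, 0, 0, 0, 0.035], [0, 0.003, -0.07, 0, 0, 0, 0.035], [0.0, 0.003, -0.11, 0, 0, 0, 0.035], [-0.04, 0.003, -0.12, 0, 0, 0, 0.035], [-0.08, 0.003, -0.12, 0, 0, 0, 0.035]]])

```text
t: 16.9
eef_pos: [0.5675, 0.0358, 0.1957]
ee_rot: [3.134, -0.001, -0.872]
force: [1.2, 1.4, -0.3]
width: 0.0355
```

```bash
python3 -c "
from h import *
mv(.577,.031,.2,-139.4)
im=optics.grab_frame('top');cv2.imwrite('pics/top9.png',im[:,:,::-1])
im=optics.grab_frame('side');cv2.imwrite('pics/side9.png',im[:,:,::-1])
crop('side',180,300,160,260,6,'s9.png',im)"
```

```text
t16.9 pos [0.5675 0.0358 0.1957] yaw -50.0 w 0.0355 F [ 1.2  1.4 -0.3] q [ 0.41  0.23 -0.3   0.   -1.05  0.29]
MOVE [0.0098, -0.0041, -0.0044, 0.3, -0.4, 89.4] rows~ 10.4
```

View pics/s9.png

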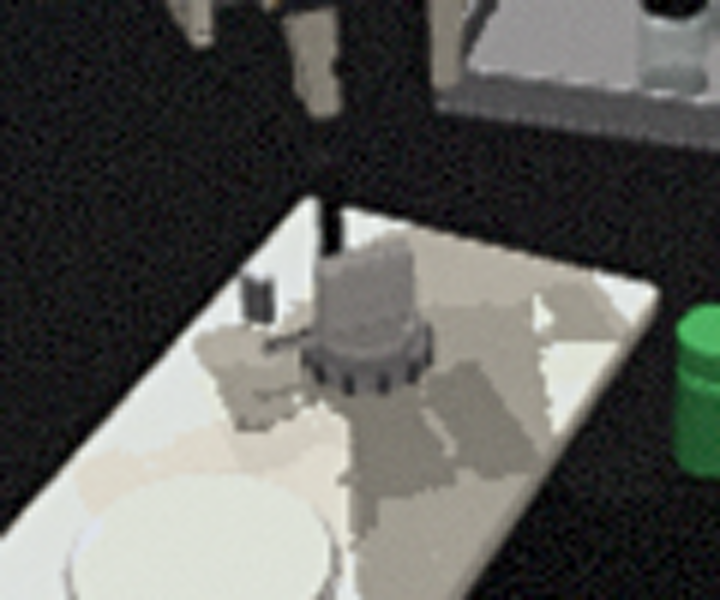

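View pics/top9.png

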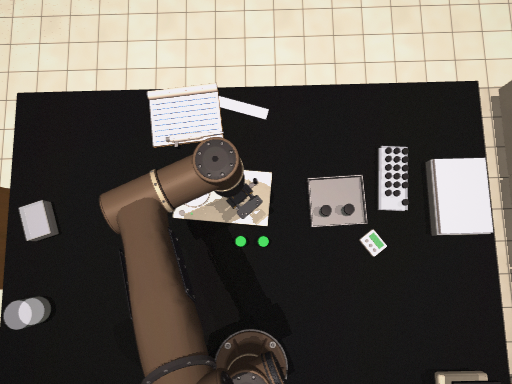

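```bash
python3 -c "
from h import *
t=cv2.imread('pics/top9.png')[:,:,::-1];s=cv2.imread('pics/side9.png')[:,:,::-1]
overlay('top',t,215,275,165,230,9,'t9o.png',ax=(.577,.0305),lev=308,ptr=40.6)
print(at('side',180+(331/6)-.5,160+198/6,.086))
for L in (300,305,311): print(L,proj('side',[.577+.072*np.cos(np.radians(L)),.031+.072*np.sin(np.radians(L)),.086]))
"
```

```text
[0.6008657  0.00548168 0.086     ]
300 [235.29025512 185.19902064]
305 [233.09660918 185.52351839]
311 [230.52187228 186.04925021]
```

View pics/t9o.png

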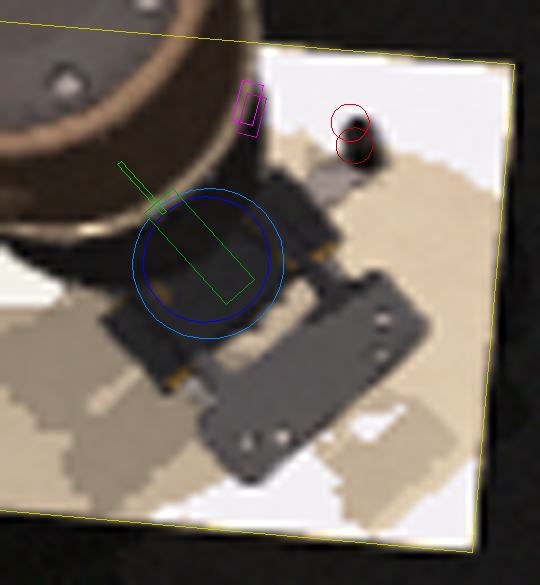

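The measured lever angle is about 305° world against 311° predicted. That is probably loose enough, but I want to be sure, so I'll re-grip firmly and push again.

```bash
python3 -c "
from h import *
mv(.6175,-.0265,.195,-53)"
```

```text
t17.0 pos [0.5646 0.0376 0.1944] yaw -49.7 w 0.0350 F [ 0.2 -0.   0.3] q [ 0.41  0.23 -0.3   0.   -1.05  0.29]
MOVE [0.0831, 0.0011, -0.0007, 0.5, 0.1, 3.3] rows~ 1.7
```

>>> jog_arm(motion=[[[0.05, 0.001, 0, 0.5, 0, 3.3, 0.04], [0.083, 0.001, 0, 0.5, 0, 3.3, 0.04], [0.083, 0.001, 0, 0.5, 0, 3.3, 0.04], [0.083, 0.001, 0.04, 0.5, 0, 3.3, 0.04], [0.083, 0.001, 0.08, 0.5, 0, 3.3, 0.04], [0.083, 0.001, 0.11, 0.5, 0, 3.3, 0.04], [0.083, 0.001, 0.121, 0.5, 0, 3.3, 0.04], [0.083, 0.001, 0.121, 0.5, 0, 3.3, 0.04]]])

```text
t: 17.8
eef_pos: [0.6157, -0.027, 0.0719]
ee_rot: [3.138, 0.002, -0.926]
force: [0.7, 0.2, 0.5]
width: 0.0403
```

>>> jog_arm(motion=[[[0, 0, 0, 0, 0, 0, 0.008], [0, 0, 0, 0, 0, 0, 0.008], [0, 0, 0, 0, 0, 0, 0.008], [0, 0, 0, 0, 0, 0, 0.008], [0, 0, 0, 0, 0, 0, 0.008]]], newtons=30)

```text
t: 18.3
eef_pos: [0.6162, -0.027, 0.073]
ee_rot: [3.139, 0.002, -0.926]
force: [-0.7, 0.5, 6.1]
width: 0.0134
```

```bash
python3 -c "
from h import *
arc((.577,.0325),.072,[306,308,310,312],.073)"
```

```text
t18.3 pos [ 0.6162 -0.027   0.073 ] yaw -53.0 w 0.0134 F [-0.7  0.5  6.1] M [ 0.05  0.65 -0.02] q6 0.37
[[0.0009, -0.0032, -0.0, 0.1, 0.1, 1.0], [0.0009, -0.0057, -0.0, 0.1, 0.1, -1.0], [0.0008, -0.0082, -0.0001, 0.1, 0.1, -3.0], [0.0006, -0.0107, -0.0001, 0.1, 0.1, -5.0]]
```

>>> jog_arm(motion=[[[0.001, -0.003, 0, 0, 0, 1, 0.008], [0.001, -0.006, 0, 0, 0, -1, 0.008], [0.001, -0.008, 0, 0, 0, -3, 0.008], [0.001, -0.008, 0, 0, 0, -3, 0.008]]])

```text
t: 18.7
eef_pos: [0.6182, -0.0255, 0.0728]
ee_rot: [3.13, 0.005, -0.874]
force: [-16.0, -8.3, 15.7]
width: 0.0132
```

```bash
python3 -c "
from h import *
arc((.577,.0325),.072,[306,308,310,312],.073)"
```

```text
t18.7 pos [ 0.6182 -0.0255  0.0728] yaw -50.1 w 0.0132 F [-16.   -8.3  15.7] M [-2.78  5.73 -0.08] q6 0.42
[[0.0009, -0.0007, -0.0002, 0.7, 0.3, 3.9], [0.001, -0.0032, -0.0003, 0.7, 0.3, 1.9], [0.0011, -0.0057, -0.0003, 0.7, 0.3, -0.1], [0.001, -0.0082, -0.0003, 0.7, 0.3, -2.1]]
```

It stopped at the same place with 18 N, so this is the hard stop. Kinematics put the ring at about 2.3 rad or more. I'll release and go over the adjuster bar.

>>> jog_arm(motion=[[[0, 0, 0, 0, 0, 0, 0.035], [0, 0, 0, 0, 0, 0, 0.035], [0, 0, 0, 0, 0, 0, 0.035], [0, 0, -0.04, 0, 0, 0, 0.035], [0, 0, -0.08, 0, 0, 0, 0.035], [0, 0, -0.12, 0, 0, 0, 0.035], [-0.04, 0, -0.12, 0, 0, 0, 0.035], [-0.07, 0, -0.12, 0, 0, 0, 0.035]]])

```text
t: 19.5
eef_pos: [0.5752, 0.0297, 0.1945]
ee_rot: [3.133, 0.005, -0.876]
force: [0.4, 0.9, 0.1]
width: 0.0355
```

```bash
python3 -c "
from h import *
mv(.577,.032,.19,40.6)
mv(.577,.032,.19,-139.4)"
```

```text
t19.5 pos [0.5752 0.0297 0.1945] yaw -50.2 w 0.0355 F [0.4 0.9 0.1] q [ 0.39  0.24 -0.28 -0.   -1.06  0.31]
MOVE [-0.0006, -0.0029, 0.0045, 0.2, 0.6, -90.8] rows~ 10.6
t19.5 pos [0.5752 0.0297 0.1945] yaw -50.2 w 0.0355 F [0.4 0.9 0.1] q [ 0.39  0.24 -0.28 -0.   -1.06  0.31]
MOVE [-0.0006, -0.0029, 0.0045, 0.6, -0.2, 89.2] rows~ 10.4
```

>>> jog_arm(motion=[[[0, -0.003, 0.004, 0, 0, 89, 0.035], [0, -0.003, 0.004, 0, 0, 89, 0.035], [0, -0.003, 0.004, 0, 0, 89, 0.035], [0, -0.003, 0.004, 0, 0, 89, 0.035], [0, -0.003, 0.004, 0, 0, 89, 0.035], [0, -0.003, 0.004, 0, 0, 89, 0.035], [0, -0.003, 0.004, 0, 0, 89, 0.035], [0, -0.003, 0.004, 0, 0, 89, 0.035]]])

```text
t: 20.3
eef_pos: [0.5779, 0.0321, 0.1904]
ee_rot: [3.134, -0.006, -2.08]
force: [-0.1, 0.7, 0.1]
width: 0.035
```

```bash
python3 -c "
from h import *
mv(.577,.032,.14,-139.4)"
```

```text
t20.3 pos [0.5779 0.0321 0.1904] yaw -119.2 w 0.0350 F [-0.1  0.7  0.1] q [ 0.39  0.25 -0.28 -0.   -1.05 -0.9 ]
MOVE [0.0002, 0.0003, 0.0504, 0.4, -0.4, 20.2] rows~ 2.4
```

>>> jog_arm(motion=[[[0, 0, 0, 0.4, -0.4, 20.2, 0.035], [0, 0, 0, 0.4, -0.4, 20.2, 0.035], [0, 0, 0.02, 0.4, -0.4, 20.2, 0.035], [0, 0, 0.045, 0.4, -0.4, 20.2, 0.035], [0, 0, 0.05, 0.4, -0.4, 20.2, 0.035]]])

```text
t: 20.8
eef_pos: [0.5761, 0.032, 0.1379]
ee_rot: [3.14, -0.004, -2.433]
force: [-0.2, -0.2, -0.8]
width: 0.0353
```

```bash
python3 -c "
from h import *
mv(.577,.032,.074,-139.4)
im=optics.grab_frame('side');cv2.imwrite('pics/side10.png',im[:,:,::-1])
crop('side',190,300,150,250,6,'s10.png',im)"
```

```text
t20.8 pos [0.5761 0.032  0.1379] yaw -139.4 w 0.0353 F [-0.2 -0.2 -0.8] q [ 0.39  0.3  -0.35 -0.   -0.93 -1.26]
MOVE [-0.001, -0.0007, 0.0639, 0.1, -0.2, -0.0] rows~ 1.3
```

View pics/s10.png

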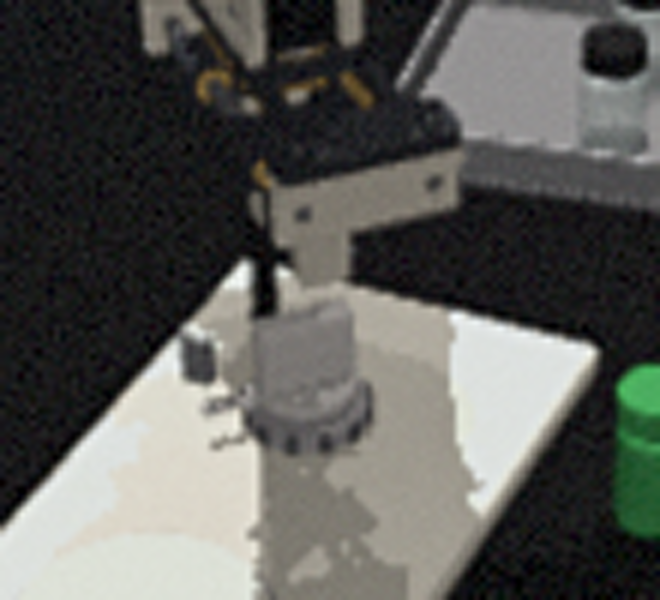

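The hand is aligned with the bar. Next I'll descend and grip.

>>> jog_arm(motion=[[[-0.001, 0, 0.02, 0, 0, 0, 0.035], [-0.001, 0, 0.04, 0, 0, 0, 0.035], [-0.001, 0, 0.057, 0, 0, 0, 0.035], [-0.001, 0, 0.063, 0, 0, 0, 0.035], [-0.001, 0, 0.063, 0, 0, 0, 0.008], [-0.001, 0, 0.063, 0, 0, 0, 0.008], [-0.001, 0, 0.063, 0, 0, 0, 0.008], [-0.001, 0, 0.063, 0, 0, 0, 0.008]]], newtons=15)

```text
t: 21.65
eef_pos: [0.5776, 0.0329, 0.0765]
ee_rot: [3.141, -0.002, -2.433]
force: [-0.7, 1.3, 3.5]
width: 0.0139
```

```bash
python3 -c "
from h import *
mv(.577,.032,.074,164.5)"
```

```text
t21.6 pos [0.5776 0.0329 0.0765] yaw -139.4 w 0.0139 F [-0.7  1.3  3.5] q [ 0.39  0.37 -0.41 -0.   -0.79 -1.26]
MOVE [0.0011, -0.0003, 0.0025, -0.0, -0.1, 56.1] rows~ 6.5
```

>>> jog_arm(motion=[[[0, 0, 0, 0, 0, 7, 0.008], [0, 0, 0, 0, 0, 14, 0.008], [0, 0, 0, 0, 0, 21, 0.008], [0, 0, 0, 0, 0, 28, 0.008], [0, 0, 0, 0, 0, 35, 0.008], [0, 0, 0, 0, 0, 42, 0.008], [0, 0, 0, 0, 0, 49, 0.008], [0, 0, 0, 0, 0, 53, 0.008]]])

```text
t: 22.45
eef_pos: [0.5779, 0.0315, 0.0766]
ee_rot: [-3.139, -0.001, 2.921]
force: [4.0, -9.5, -6.1]
width: 0.0139
```

```bash
python3 -c "
from h import *
mv(.577,.032,.074,164.5)
im=optics.grab_frame('side');cv2.imwrite('pics/side11.png',im[:,:,::-1])
crop('side',200,270,180,240,10,'s11.png',im)"
```

```text
t22.4 pos [0.5779 0.0315 0.0766] yaw 167.4 w 0.0139 F [ 4.  -9.5 -6.1] q [ 0.39  0.37 -0.41  0.   -0.79 -2.19]
MOVE [0.001, 0.0003, 0.0026, -0.1, -0.1, 2.9] rows~ 0.3
```

View pics/s11.png

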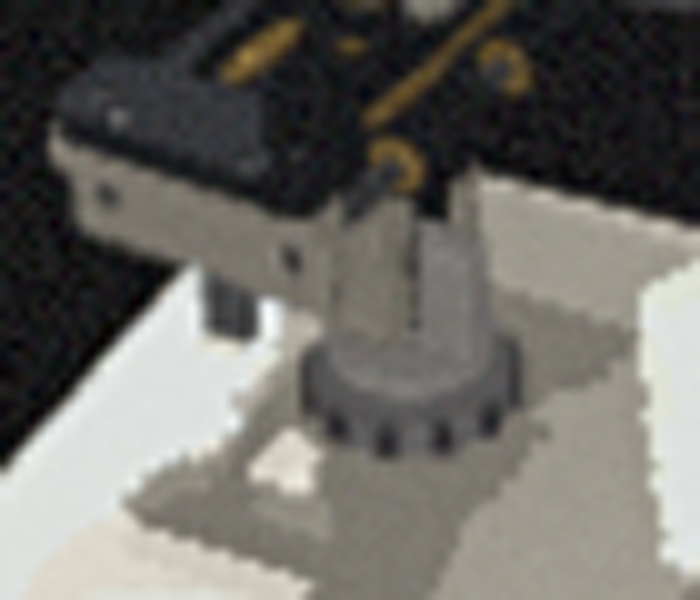

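>>> jog_arm(motion=[[[0, 0, 0, 0, 0, 1.5, 0.008], [0, 0, 0, 0, 0, 2.9, 0.008], [0, 0, 0, 0, 0, 2.9, 0.008], [0, 0, 0, 0, 0, 2.9, 0.035], [0, 0, 0, 0, 0, 2.9, 0.035], [0, 0, 0, 0, 0, 2.9, 0.035], [0, 0, -0.04, 0, 0, 2.9, 0.035], [0, 0, -0.08, 0, 0, 2.9, 0.035]]])

```text
t: 23.3
eef_pos: [0.5772, 0.0315, 0.1567]
ee_rot: [-3.137, -0.003, 2.868]
force: [2.4, 0.7, 1.5]
width: 0.0344
```

>>> jog_arm(motion=[[[0.04, 0, -0.03, 0, 0, 0, 0.035], [0.08, 0, -0.03, 0, 0, 0, 0.035], [0.1, 0.05, -0.03, 0, 0, 0, 0.035], [0.1, 0.1, -0.03, 0, 0, 0, 0.035], [0.1, 0.15, -0.03, 0, 0, 0, 0.035], [0.1, 0.2, -0.03, 0, 0, 0, 0.035], [0.1, 0.25, -0.03, 0, 0, 0, 0.035], [0.1, 0.25, -0.03, 0, 0, 0, 0.035]]])

```text
t: 24.1
eef_pos: [0.5498, 0.3044, 0.1853]
ee_rot: [-3.138, -0.003, 2.871]
force: [-0.7, 0.2, -0.3]
width: 0.0352
```

```bash
python3 -c "
from h import *
mv(.577,.032,.074,164.5)
im=optics.grab_frame('side');cv2.imwrite('pics/side12.png',im[:,:,::-1])
overlay('side',im,200,270,180,240,10,'s12.png',ax=(.577,.0335),lev=305,ptr=-15.5)
im=optics.grab_frame('top');cv2.imwrite('pics/top12.png',im[:,:,::-1])
overlay('top',im,215,275,165,230,9,'t12.png',ax=(.577,.0297),lev=305,ptr=-15.5)
"
```

```text
t24.1 pos [0.5498 0.3044 0.1853] yaw 164.5 w 0.0352 F [-0.7  0.2 -0.3] q [ 0.82  0.33 -0.18 -0.   -1.07 -2.66]
MOVE [-0.0993, -0.2548, 0.112, -0.2, -0.1, 0.0] rows~ 5.9
```

View pics/s12.png

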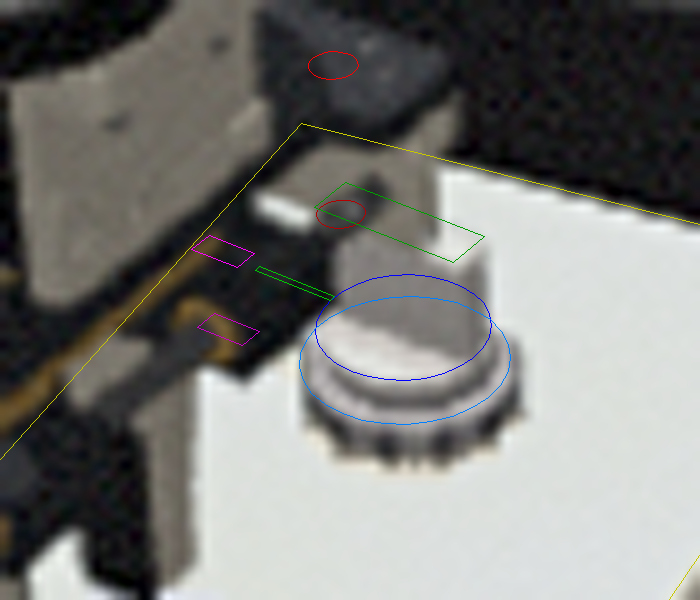

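View pics/t12.png

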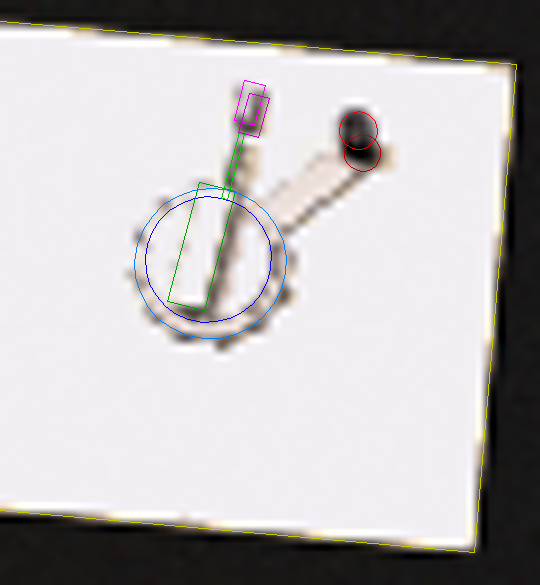

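```bash
python3 -c "
from h import *
t=cv2.imread('pics/top12.png')[:,:,::-1]
crop('top',226,256,170,206,16,'t12z.png',t)"
```

```text
(no output)
```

View pics/t12z.png

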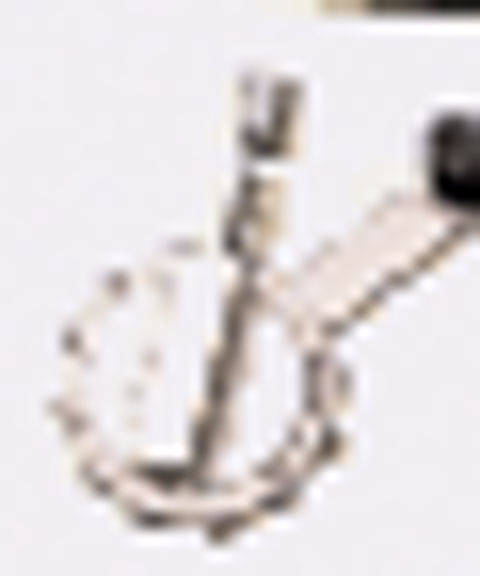

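```bash
python3 -c "
from h import *
C=lambda x,y:(226+x/16-.5,170+y/16-.5)
c=at('top',*C(202,390),.033)
for nm,p,z in [('tip',(258,170),.046),('idx',(262,105),.047),('idx2',(258,103),.047),('idx3',(268,108),.047),('idxblockall@mid',(271,113),.034)]:
    q=at('top',*C(*p),z)-c; print(nm,c,q,np.hypot(q[0],q[1]),np.degrees(np.arctan2(q[1],q[0])))
a=at('top',*C(200,480),.06);b=at('top',*C(245,270),.06);print(np.degrees(np.arctan2(b[1]-a[1],b[0]-a[0])))
"
```

```text
tip [0.57668554 0.02880819 0.033     ] [ 0.04552006 -0.013482    0.013     ] 0.04747462964143795 -16.498086090808105
idx [0.57668554 0.02880819 0.033     ] [ 0.0594735  -0.01459179  0.014     ] 0.06123738493285134 -13.785182965147957
idx2 [0.57668554 0.02880819 0.033     ] [ 0.0599296  -0.01373905  0.014     ] 0.06148429350290393 -12.912114567302304
idx3 [0.57668554 0.02880819 0.033     ] [ 0.05878944 -0.01587071  0.014     ] 0.06089399218766886 -15.107362366363596
idxblockall@mid [0.57668554 0.02880819 0.033     ] [ 0.06003972 -0.01575973  0.001     ] 0.0620736449368748 -14.707685372417558
-12.748900436434548
```

The pointer lines up with the index block in the top view: block at about −14°, pointer at about −15.5°, with 7° allowed. Now back to the lever post.

```bash
python3 -c "
from h import *
mv(.617,-.0265,.195,-54)"
```

```text
t24.2 pos [0.5484 0.3007 0.1852] yaw 164.4 w 0.0351 F [-0.8 -1.5 -0.3] q [ 0.81  0.33 -0.18 -0.   -1.07 -2.65]
MOVE [-0.1539, -0.2968, -0.0089, 0.1, -0.5, -141.6] rows~ 16.5
```

>>> jog_arm(motion=[[[-0.154, -0.297, -0.01, 0, 0, -68, 0.04], [-0.154, -0.297, -0.01, 0, 0, -68, 0.04], [-0.154, -0.297, -0.01, 0, 0, -68, 0.04], [-0.154, -0.297, -0.01, 0, 0, -68, 0.04], [-0.154, -0.297, -0.01, 0, 0, -68, 0.04], [-0.154, -0.297, -0.01, 0, 0, -68, 0.04], [-0.154, -0.297, -0.01, 0, 0, -68, 0.04], [-0.154, -0.297, -0.01, 0, 0, -68, 0.04]]])

```text
t: 25.0
eef_pos: [0.6164, -0.0324, 0.1966]
ee_rot: [3.14, -0.007, -2.258]
force: [0.9, 1.0, 0.5]
width: 0.0397
```

```bash
python3 -c "
from h import *
mv(.617,-.0265,.195,-54)"
```

```text
t25.0 pos [ 0.6164 -0.0324  0.1966] yaw -129.4 w 0.0397 F [0.9 1.  0.5] q [ 0.27  0.3  -0.19  0.   -1.08 -0.95]
MOVE [-0.0049, 0.0033, 0.0016, 0.3, -0.3, -75.4] rows~ 8.8
```

>>> jog_arm(motion=[[[-0.005, 0.003, 0, 0, 0, -75, 0.04], [-0.005, 0.003, 0, 0, 0, -75, 0.04], [-0.005, 0.003, 0, 0, 0, -75, 0.04], [-0.005, 0.003, 0, 0, 0, -75, 0.04], [-0.005, 0.003, 0, 0, 0, -75, 0.04], [-0.005, 0.003, 0, 0, 0, -75, 0.04], [-0.005, 0.003, 0, 0, 0, -75, 0.04], [-0.005, 0.003, 0, 0, 0, -75, 0.04]]])

```text
t: 25.8
eef_pos: [0.6162, -0.0277, 0.197]
ee_rot: [3.135, -0.001, -1.053]
force: [-0.1, -0.5, -0.2]
width: 0.04
```

```bash
python3 -c "
from h import *
mv(.617,-.0265,.075,-54)"
```

```text
t25.8 pos [ 0.6162 -0.0277  0.197 ] yaw -60.4 w 0.0400 F [-0.1 -0.5 -0.2] q [ 0.27  0.3  -0.19  0.   -1.08  0.24]
MOVE [-0.0008, -0.0021, 0.122, 0.4, -0.1, -6.4] rows~ 2.4
```

>>> jog_arm(motion=[[[-0.001, -0.002, 0.03, 0, 0, -6.4, 0.04], [-0.001, -0.002, 0.07, 0, 0, -6.4, 0.04], [-0.001, -0.002, 0.105, 0, 0, -6.4, 0.04], [-0.001, -0.002, 0.122, 0, 0, -6.4, 0.04], [-0.001, -0.002, 0.122, 0, 0, -6.4, 0.008], [-0.001, -0.002, 0.122, 0, 0, -6.4, 0.008], [-0.001, -0.002, 0.122, 0, 0, -6.4, 0.008], [-0.001, -0.002, 0.122, 0, 0, -6.4, 0.008]]], newtons=10)

```text
t: 26.6
eef_pos: [0.6177, -0.0263, 0.0768]
ee_rot: [3.138, -0.002, -0.942]
force: [0.5, -0.3, 1.0]
width: 0.0133
```

```bash
python3 -c "
from h import *
arc((.576,.032),.0715,[305-7*i for i in range(0,9)],.074)"
```

```text
t26.6 pos [ 0.6177 -0.0263  0.0768] yaw -54.0 w 0.0133 F [ 0.5 -0.3  1. ] M [-0.16 -0.18 -0.  ] q6 0.35
[[-0.0002, 0.0007, 0.0028, 0.2, -0.1, 1.0], [-0.0009, 0.0094, 0.0028, 0.2, -0.1, 8.0], [-0.0027, 0.018, 0.0028, 0.2, -0.1, 15.0], [-0.0054, 0.0263, 0.0029, 0.2, -0.1, 22.0], [-0.0092, 0.0341, 0.0029, 0.2, -0.2, 29.0], [-0.0139, 0.0415, 0.0029, 0.2, -0.2, 36.0], [-0.0195, 0.0482, 0.0029, 0.2, -0.2, 43.0], [-0.0258, 0.0542, 0.0029, 0.2, -0.2, 50.0], [-0.0328, 0.0594, 0.0029, 0.2, -0.2, 57.0]]
```

>>> jog_arm(motion=[[[-0.001, 0.0094, 0.001, 0, 0, 8, 0.008], [-0.0027, 0.018, 0.001, 0, 0, 15, 0.008], [-0.0054, 0.0263, 0.001, 0, 0, 22, 0.008], [-0.0092, 0.0341, 0.001, 0, 0, 29, 0.008], [-0.0139, 0.0415, 0.001, 0, 0, 36, 0.008], [-0.0195, 0.0482, 0.001, 0, 0, 43, 0.008], [-0.0258, 0.0542, 0.001, 0, 0, 50, 0.008], [-0.0328, 0.0594, 0.001, 0, 0, 57, 0.008]]])

```text
t: 27.4
eef_pos: [0.5506, -0.035, 0.0768]
ee_rot: [-3.141, -0.003, -1.942]
force: [1.6, -1.5, -2.4]
width: 0.0136
```

```bash
python3 -c "
from h import *
arc((.5765,.0318),.0715,[249-7*i for i in range(1,9)],.075)"
```

```text
t27.4 pos [ 0.5506 -0.035   0.0768] yaw -111.3 w 0.0136 F [ 1.6 -1.5 -2.4] M [-0.15 -0.51  0.  ] q6 -0.67
[[-0.0006, 0.0084, 0.0018, -0.1, -0.2, 6.7], [-0.0022, 0.017, 0.0018, -0.1, -0.2, 13.7], [-0.0048, 0.0254, 0.0018, -0.1, -0.2, 20.7], [-0.0083, 0.0333, 0.0018, -0.1, -0.2, 27.7], [-0.0129, 0.0408, 0.0018, -0.1, -0.2, 34.7], [-0.0183, 0.0477, 0.0017, -0.1, -0.2, 41.7], [-0.0245, 0.0538, 0.0017, -0.1, -0.2, 48.7], [-0.0314, 0.0591, 0.0017, -0.1, -0.2, 55.7]]
```

>>> jog_arm(motion=[[[-0.0006, 0.0084, 0.001, 0, 0, 6.7, 0.008], [-0.0022, 0.017, 0.001, 0, 0, 13.7, 0.008], [-0.0048, 0.0254, 0.001, 0, 0, 20.7, 0.008], [-0.0083, 0.0333, 0.001, 0, 0, 27.7, 0.008], [-0.0129, 0.0408, 0.001, 0, 0, 34.7, 0.008], [-0.0183, 0.0477, 0.001, 0, 0, 41.7, 0.008], [-0.0245, 0.0538, 0.001, 0, 0, 48.7, 0.008], [-0.0314, 0.0591, 0.001, 0, 0, 55.7, 0.008]]], newtons=15)

```text
t: 28.2
eef_pos: [0.5066, 0.0156, 0.0768]
ee_rot: [-3.138, -0.001, -2.919]
force: [-1.0, -2.5, 1.3]
width: 0.0137
```

```bash
python3 -c "
from h import *
arc((.5765,.0318),.0715,[188,183,178,174,172,170,168],.075)"
```

```text
t28.2 pos [0.5066 0.0156 0.0768] yaw -167.2 w 0.0137 F [-1.  -2.5  1.3] M [-0.74  0.3  -0.06] q6 -1.77
[[-0.0005, 0.0063, 0.0017, -0.2, -0.0, 4.8], [-0.0013, 0.0124, 0.0017, -0.2, -0.0, 9.8], [-0.0026, 0.0185, 0.0017, -0.2, -0.0, 14.8], [-0.0041, 0.0233, 0.0017, -0.2, -0.0, 18.8], [-0.0049, 0.0257, 0.0017, -0.2, 0.0, 20.8], [-0.0058, 0.028, 0.0017, -0.2, 0.0, 22.8], [-0.0068, 0.0303, 0.0017, -0.2, 0.0, 24.8]]
```

>>> jog_arm(motion=[[[-0.0005, 0.0063, 0.001, 0, 0, 4.8, 0.008], [-0.0013, 0.0124, 0.001, 0, 0, 9.8, 0.008], [-0.0026, 0.0185, 0.001, 0, 0, 14.8, 0.008], [-0.004, 0.0233, 0.001, 0, 0, 18.8, 0.008], [-0.005, 0.0257, 0.001, 0, 0, 20.8, 0.008], [-0.006, 0.028, 0.001, 0, 0, 22.8, 0.008]]], newtons=25)

```text
t: 28.8
eef_pos: [0.5058, 0.0442, 0.0767]
ee_rot: [-3.138, 0.001, 2.965]
force: [-3.1, -1.8, 4.8]
width: 0.0132
```

```bash
python3 -c "
from h import *
arc((.5765,.0318),.0715,[170,168,166,164],.075)"
```

```text
t28.8 pos [0.5058 0.0442 0.0767] yaw 169.9 w 0.0132 F [-3.1 -1.8  4.8] M [-0.33  1.2  -0.05] q6 -2.23
[[-0.0002, 0.0001, 0.0017, -0.2, 0.1, -0.1], [-0.0003, 0.0026, 0.0017, -0.2, 0.1, 1.9], [-0.0004, 0.0051, 0.0017, -0.2, 0.1, 3.9], [-0.0006, 0.0076, 0.0017, -0.2, 0.1, 5.9]]
```

No stop felt yet, so I'll keep going gently.

>>> jog_arm(motion=[[[0, 0.0015, 0, 0, 0, 1, 0.008], [0, 0.003, 0, 0, 0, 2, 0.008], [-0.0005, 0.0045, 0, 0, 0, 3, 0.008], [-0.0005, 0.0055, 0, 0, 0, 4, 0.008]]])

```text
t: 29.2
eef_pos: [0.5062, 0.0462, 0.0767]
ee_rot: [-3.133, -0.001, 2.895]
force: [7.0, -25.6, -3.2]
width: 0.0132
```

```bash
python3 -c "
from h import *
arc((.5765,.0318),.0715,[168,166,164,162],.075)"
```

```text
t29.2 pos [0.5062 0.0462 0.0767] yaw 165.9 w 0.0132 F [  7.  -25.6  -3.2] M [-9.   -2.17  0.29] q6 -2.31
[[-0.0003, 0.0005, 0.0017, -0.5, -0.0, -2.1], [-0.0002, 0.003, 0.0017, -0.5, -0.0, -0.1], [-0.0003, 0.0055, 0.0017, -0.5, -0.0, 1.9], [-0.0004, 0.008, 0.0017, -0.5, -0.0, 3.9]]
```

The tight stop is reached at about 168°. Travel between stops is 137° = 2.39 rad, which confirms both. I'll release and inspect.

>>> jog_arm(motion=[[[0, -0.002, 0, 0, 0, 0, 0.008], [0, -0.002, 0, 0, 0, 0, 0.04], [0, -0.002, 0, 0, 0, 0, 0.04], [0, -0.002, 0, 0, 0, 0, 0.04], [0, -0.002, -0.04, 0, 0, 0, 0.04], [0, -0.002, -0.08, 0, 0, 0, 0.04], [0, -0.002, -0.12, 0, 0, 0, 0.04], [0, -0.002, -0.12, 0, 0, 0, 0.04]]])

```text
t: 30.0
eef_pos: [0.5091, 0.0465, 0.2028]
ee_rot: [-3.138, 0.008, 2.897]
force: [-0.3, 0.5, -0.5]
width: 0.0401
```

```bash
python3 -c "
from h import *
mv(.45,-.25,.2,-90)
im=optics.grab_frame('side');cv2.imwrite('pics/side13.png',im[:,:,::-1])
crop('side',195,295,180,250,8,'s13.png',im)
im=optics.grab_frame('top');cv2.imwrite('pics/top13.png',im[:,:,::-1])
crop('top',165,285,150,260,5,'t13.png',im)"
```

```text
t30.0 pos [0.5091 0.0465 0.2028] yaw 166.0 w 0.0401 F [-0.3  0.5 -0.5] q [ 0.48  0.12 -0.42  0.01 -1.03 -2.3 ]
MOVE [-0.0146, -0.302, 0.0039, -0.6, 0.2, -104.0] rows~ 12.1
```

View pics/s13.png

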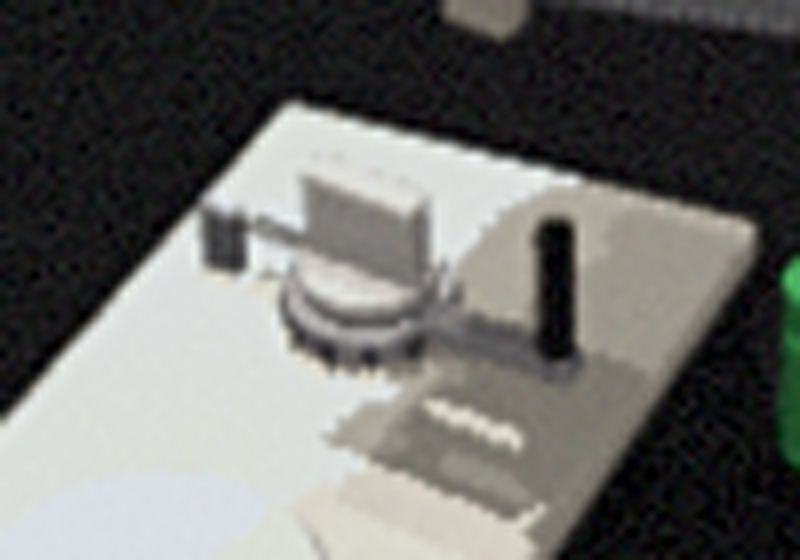

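View pics/t13.png

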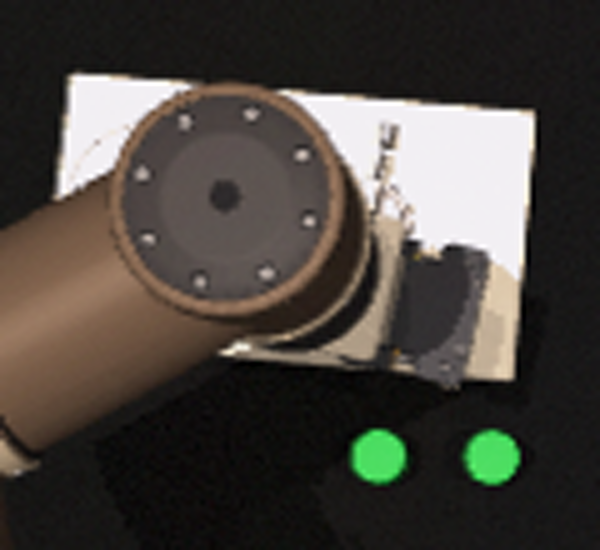

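In the side view the pointer (258,222)→(310,240 in the crop) runs straight at the block's top (225,211). Next I'll quantify that.

```bash
python3 -c "
from h import *
C=lambda x,y:(195+x/8-.5,180+y/8-.5)
a=at('side',*C(308,240),.046);b=at('side',*C(256,221),.046);i=at('side',*C(226,212),.047)
f=lambda p,q:np.degrees(np.arctan2(q[1]-p[1],q[0]-p[0]))
print(a,b,i,f(a,b),f(b,i),f(a,i))
# bar top long edge
p=at('side',*C(428,212),.081);q=at('side',*C(304,176),.081);print('bar',f(p,q))
# deck far edge & near-right edge direction
print('post',at('side',*C(555,219),.086))
p=at('side',*C(295,103),.02);q=at('side',*C(756,222),.02);print('deck far(-y) edge dir (mixer x):',f(q,p))
"
```

```text
[0.5990714  0.02774501 0.046     ] [0.62023806 0.02277996 0.046     ] [0.63158739 0.02222514 0.047     ] -13.201163163720294 -2.798731553042821 -9.634606906490104
bar -8.48996201222775
post [0.50481586 0.04295817 0.086     ]
deck far(-y) edge dir (mixer x): -6.623768086129128
```

```bash
python3 -c "
from h import *
C=lambda x,y:(195+x/8-.5,180+y/8-.5)
ax=at('side',*C(367,185),.081);fl=at('side',*C(361,272),.046)
f=lambda p,q:np.degrees(np.arctan2(q[1]-p[1],q[0]-p[0])).round(1)
for c in (ax,fl):
  print(c,[f(c,at('side',*C(*p),z)) for p,z in(((256,221),.046),((226,212),.047),((226,240),.035))], np.hypot(*(at('side',*C(226,212),.047)-c)[:2]))
s=cv2.imread('pics/side13.png')[:,:,::-1]
overlay('side',s,195,295,180,250,8,'s13o.png',ax=(.5755,.0355),lev=170,ptr=-15.5,idx=-14.5)
"
```

```text
[0.57283171 0.03684679 0.081     ] [np.float64(-16.5), np.float64(-14.0), np.float64(-13.6)] 0.06054768685120256
[0.57533199 0.03945597 0.046     ] [np.float64(-20.4), np.float64(-17.0), np.float64(-16.6)] 0.058835113887575376
```

View pics/s13o.png

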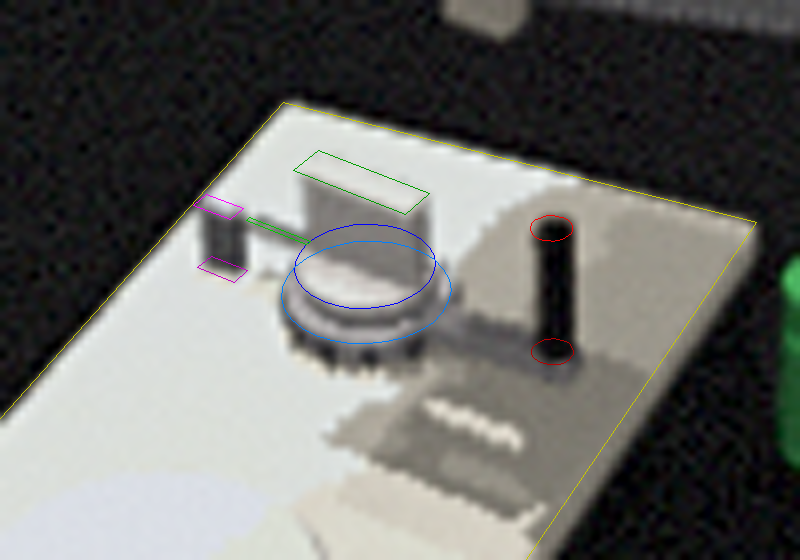

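```bash
python3 -c "
from h import *
a=cv2.imread('pics/side5.png');b=cv2.imread('pics/side13.png')
for n,i in(('5',a),('13',b)):
    g=i[200:240,255:275].astype(int).sum(2)
    print(n); print('u of post rows', [(r+200, round(float((np.arange(20)*(g[r]<170)).sum()/max(1,(g[r]<170).sum())+255),2), int((g[r]<170).sum())) for r in range(5,26,2)])
cv2.imwrite('pics/cmp.png',np.hstack([cv2.resize(x[195:240,225:285],None,fx=6,fy=6,interpolation=2) for x in (a,b)]))
"
```

```text
5
u of post rows [(205, 255.0, 0), (207, 255.0, 0), (209, 264.0, 3), (211, 264.0, 3), (213, 264.0, 3), (215, 264.0, 3), (217, 264.0, 3), (219, 264.0, 3), (221, 263.5, 4), (223, 263.5, 4), (225, 255.0, 0)]
13
u of post rows [(205, 255.0, 0), (207, 255.0, 0), (209, 264.0, 5), (211, 264.0, 3), (213, 264.5, 4), (215, 264.5, 4), (217, 264.5, 4), (219, 264.5, 4), (221, 264.0, 5), (223, 264.0, 5), (225, 255.0, 0)]
```

View pics/cmp.png

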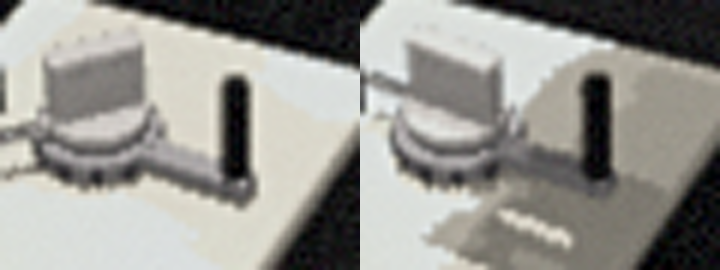

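The lever is back exactly where it started, so the ring is tight. Now I'll locate the jar and plate afresh.

```bash
python3 -c "
from h import *
s=cv2.imread('pics/side13.png')[:,:,::-1];t=cv2.imread('pics/top13.png')[:,:,::-1]
cv2.imwrite('pics/cmp2.png',np.hstack([cv2.resize(s[225:345,165:265],(400,480),interpolation=2),cv2.resize(t[165:245,120:210],(400,356),interpolation=2) if 0 else cv2.resize(t[150:270,110:210],(400,480),interpolation=2)])[:,:,::-1])
mv(.497,.347,.2,-90)"
```

```text
t30.1 pos [0.5064 0.0458 0.198 ] yaw 165.9 w 0.0400 F [ 0.2 -0.  -0.7] q [ 0.48  0.13 -0.43  0.01 -1.02 -2.3 ]
MOVE [0.0826, 0.2898, -0.0039, -0.3, -0.3, -104.1] rows~ 12.1
```

View pics/cmp2.png

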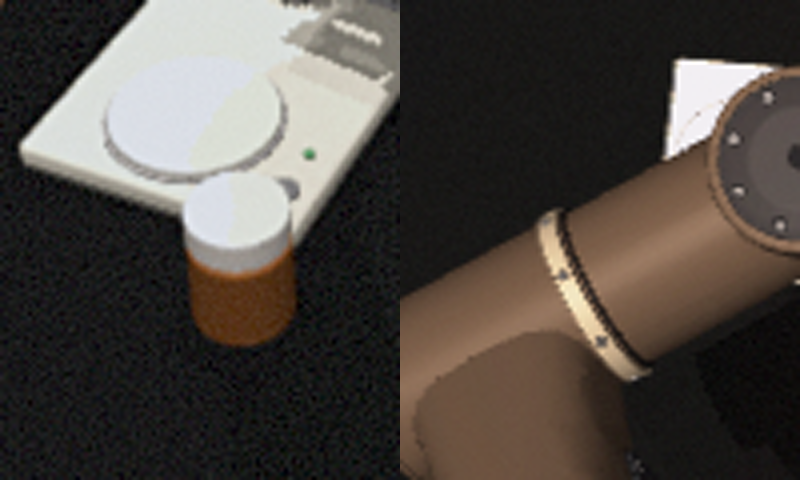

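```bash
python3 -c "
from h import *
C=lambda x,y:(165+x/4-.5,225+y/4-.5)
print('jar top',at('side',*C(238,210),.078),'bottom c',at('side',*C(245,309),.0),'plate',at('side',*C(195,115),.028))
print('old side jar', at('side',222.5,295,.078), 'led/knob', at('side',*C(288,188),.03))
"
```

```text
jar top [0.51168049 0.30666864 0.078     ] bottom c [0.51194777 0.30662099 0.        ] plate [0.58977158 0.19134417 0.028     ]
old side jar [0.49491195 0.35679424 0.078     ] led/knob [0.51101977 0.23610818 0.03      ]
```

The jar was knocked to about (.512,.30). I'll move above it.

```bash
python3 -c "
from h import *
mv(.512,.302,.2,-90)"
```

```text
t30.1 pos [0.5064 0.0458 0.198 ] yaw 165.9 w 0.0400 F [ 0.2 -0.  -0.7] q [ 0.48  0.13 -0.43  0.01 -1.02 -2.3 ]
MOVE [0.057, 0.2498, -0.0036, -0.3, -0.3, -104.1] rows~ 12.1
```

>>> jog_arm(motion=[[[0.057, 0.25, -0.004, 0, 0, -104, 0.087], [0.057, 0.25, -0.004, 0, 0, -104, 0.087], [0.057, 0.25, -0.004, 0, 0, -104, 0.087], [0.057, 0.25, -0.004, 0, 0, -104, 0.087], [0.057, 0.25, -0.004, 0, 0, -104, 0.087], [0.057, 0.25, -0.004, 0, 0, -104, 0.087], [0.057, 0.25, -0.004, 0, 0, -104, 0.087], [0.057, 0.25, -0.004, 0, 0, -104, 0.087]]])

```text
t: 30.9
eef_pos: [0.5112, 0.3026, 0.1983]
ee_rot: [-3.138, -0.01, -2.181]
force: [0.6, -0.4, -0.0]
width: 0.0866
```

```bash
python3 -c "
from h import *
mv(.512,.302,.2,-90)"
```

```text
t30.9 pos [0.5112 0.3026 0.1983] yaw -124.9 w 0.0866 F [ 0.6 -0.4 -0. ] q [ 0.87  0.27 -0.24  0.   -1.07 -1.48]
MOVE [0.0, -0.001, -0.0017, -0.0, -0.6, -34.9] rows~ 4.1
```

>>> jog_arm(motion=[[[0, 0, 0, 0, -0.6, -35, 0.087], [0, 0, 0, 0, -0.6, -35, 0.087], [0, 0, 0, 0, -0.6, -35, 0.087], [0, 0, 0, 0, -0.6, -35, 0.087], [0, 0, 0, 0, -0.6, -35, 0.087], [0, 0, 0, 0, -0.6, -35, 0.087]]])

```text
t: 31.5
eef_pos: [0.5108, 0.3024, 0.1972]
ee_rot: [3.141, -0.001, -1.573]
force: [0.0, -0.5, 0.0]
width: 0.0867
```

```bash
python3 -c "
from h import *
mv(.512,.302,.052,-90)
s=optics.grab_frame('side');t=optics.grab_frame('top')
cv2.imwrite('pics/cmp3.png',np.hstack([cv2.resize(s[205:345,145:265],(480,560),interpolation=2),cv2.resize(t[150:250,110:190],(320,400),interpolation=2) if 0 else cv2.resize(t[145:265,110:176],(308,560),interpolation=2)])[:,:,::-1])"
```

```text
t31.5 pos [0.5108 0.3024 0.1972] yaw -90.1 w 0.0867 F [ 0.  -0.5  0. ] q [ 0.86  0.27 -0.24  0.   -1.06 -0.87]
MOVE [0.0002, -0.0013, 0.1452, 0.1, -0.1, -0.1] rows~ 2.9
```

View pics/cmp3.png

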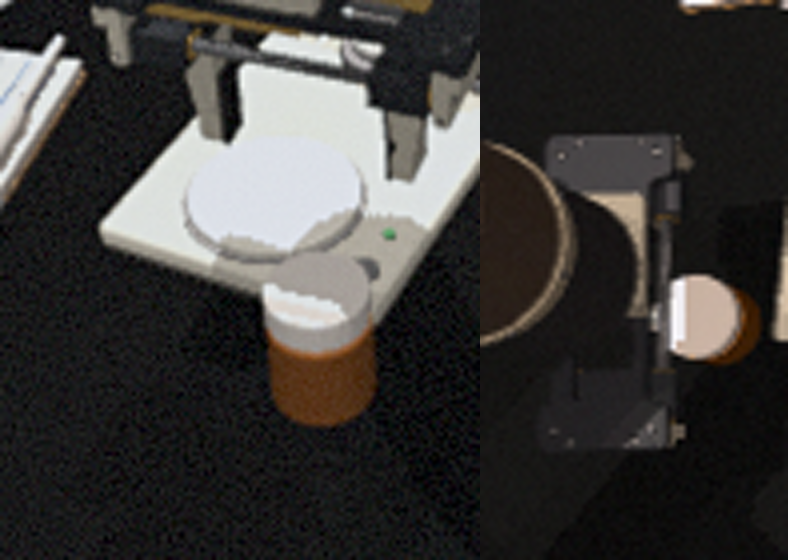

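```bash
python3 -c "
from h import *
print(at('top',156.9,212.2,.078), at('side',145+318/4-.5,205+290/4-.5,.078))"
```

```text
[0.51519557 0.29646678 0.078     ] [0.51168049 0.30666864 0.078     ]
```

Both cameras together put the jar at (.5135,.3015). I'll descend and grasp.

>>> jog_arm(motion=[[[0.001, -0.003, 0.04, 0, 0, 0, 0.087], [0.001, -0.003, 0.08, 0, 0, 0, 0.087], [0.001, -0.003, 0.11, 0, 0, 0, 0.087], [0.001, -0.003, 0.135, 0, 0, 0, 0.087], [0.001, -0.003, 0.145, 0, 0, 0, 0.087], [0.001, -0.003, 0.145, 0, 0, 0, 0.05], [0.001, -0.003, 0.145, 0, 0, 0, 0.05], [0.001, -0.003, 0.145, 0, 0, 0, 0.05]]], newtons=30)

```text
t: 32.4
eef_pos: [0.5147, 0.3022, 0.0542]
ee_rot: [-3.14, 0.001, -1.573]
force: [0.2, -0.2, 0.0]
width: 0.0683
```

>>> jog_arm(motion=[[[0, 0, 0, 0, 0, 0, 0.05], [0, 0, 0, 0, 0, 0, 0.05], [0, 0, 0, 0, 0, 0, 0.05], [0, 0, -0.02, 0, 0, 0, 0.05], [0, 0, -0.04, 0, 0, 0, 0.05], [0, 0, -0.05, 0, 0, 0, 0.05], [0, 0, -0.05, 0, 0, 0, 0.05]]])

```text
t: 33.1
eef_pos: [0.5152, 0.3027, 0.1057]
ee_rot: [-3.138, 0.003, -1.573]
force: [0.2, 1.0, -2.2]
width: 0.0593
```

```bash
python3 -c "
from h import *
s=optics.grab_frame('side');t=optics.grab_frame('top')
cv2.imwrite('pics/cmp4.png',np.hstack([cv2.resize(s[205:345,145:265],(480,560),interpolation=2),cv2.resize(t[145:265,110:176],(308,560),interpolation=2)])[:,:,::-1])
mv(.5905,.186,.13,-90)"
```

```text
t33.2 pos [0.5142 0.3019 0.1037] yaw -90.2 w 0.0597 F [-0.4 -0.  -2.6] q [ 0.86  0.36 -0.35  0.   -0.86 -0.86]
MOVE [0.1157, -0.0766, -0.0263, -0.1, 0.1, -0.2] rows~ 2.8
```

View pics/cmp4.png

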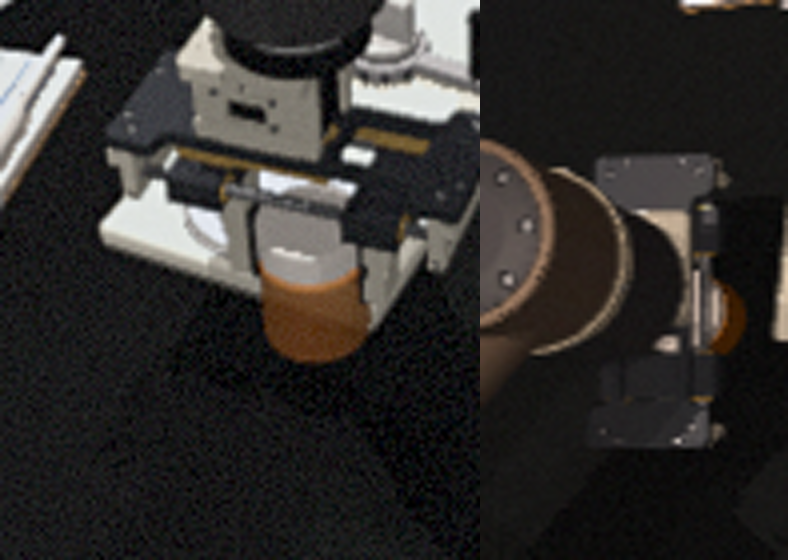

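The jar is held upright. I'll carry it over the plate at low height.

>>> jog_arm(motion=[[[0.02, -0.013, -0.01, 0, 0, 0, 0.05], [0.05, -0.033, -0.01, 0, 0, 0, 0.05], [0.08, -0.053, -0.01, 0, 0, 0, 0.05], [0.105, -0.07, -0.01, 0, 0, 0, 0.05], [0.1155, -0.077, -0.01, 0, 0, 0, 0.05], [0.1155, -0.077, -0.01, 0, 0, 0, 0.05], [0.1155, -0.077, -0.005, 0, 0, 0, 0.05], [0.1155, -0.077, 0, 0, 0, 0, 0.05]]])

```text
t: 34.0
eef_pos: [0.5903, 0.1868, 0.1029]
ee_rot: [-3.141, 0.001, -1.573]
force: [0.2, -0.0, -2.1]
width: 0.0594
```

```bash
python3 -c "
from h import *
mv(.591,.186,.083,-90)
s=optics.grab_frame('side')
crop('side',165,285,180,290,5,'s14.png',s)"
```

```text
t34.0 pos [0.5903 0.1868 0.1029] yaw -90.1 w 0.0594 F [ 0.2 -0.  -2.1] q [ 0.62  0.39 -0.3  -0.   -0.88 -0.62]
MOVE [0.0009, -0.0007, 0.0199, -0.0, 0.1, -0.1] rows~ 0.4
```

View pics/s14.png

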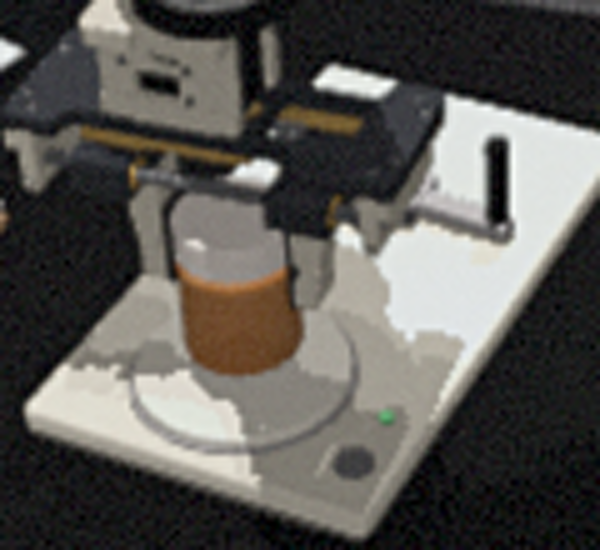

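The jar is held over the plate centre. Next I'll lower and release it.

>>> jog_arm(motion=[[[0, 0, 0.008, 0, 0, 0, 0.05], [0, 0, 0.014, 0, 0, 0, 0.05], [0, 0, 0.018, 0, 0, 0, 0.05], [0, 0, 0.02, 0, 0, 0, 0.05], [0, 0, 0.02, 0, 0, 0, 0.05]]])

```text
t: 34.55
eef_pos: [0.5892, 0.1868, 0.0834]
ee_rot: [3.14, -0.0, -1.572]
force: [-8.2, -1.1, 14.1]
width: 0.0598
```

>>> jog_arm(motion=[[[0, 0, -0.001, 0, 0, 0, 0.05], [0, 0, -0.001, 0, 0, 0, 0.08], [0, 0, -0.001, 0, 0, 0, 0.087], [0, 0, -0.001, 0, 0, 0, 0.087], [0, 0, -0.001, 0, 0, 0, 0.087], [0, 0, -0.03, 0, 0, 0, 0.087], [0, 0, -0.07, 0, 0, 0, 0.087], [0, 0, -0.11, 0, 0, 0, 0.087]]])

```text
t: 35.35
eef_pos: [0.589, 0.1866, 0.1941]
ee_rot: [3.139, -0.001, -1.572]
force: [2.1, 0.8, 0.3]
width: 0.0869
```

>>> jog_arm(motion=[[[-0.04, 0.02, -0.05, 0, 0, 0, 0.087], [-0.08, 0.04, -0.08, 0, 0, 0, 0.087], [-0.12, 0.06, -0.08, 0, 0, 0, 0.087], [-0.16, 0.08, -0.08, 0, 0, 0, 0.087], [-0.2, 0.1, -0.08, 0, 0, 0, 0.087], [-0.2, 0.1, -0.08, 0, 0, 0, 0.087]]])

```text
t: 35.95
eef_pos: [0.4871, 0.3912, 0.2739]
ee_rot: [3.139, -0.0, -1.568]
force: [0.9, 0.1, -0.2]
width: 0.0872
```

```bash
python3 -c "
from h import *
mv(.591,.186,.083,-90)
s=optics.grab_frame('side');t=optics.grab_frame('top');cv2.imwrite('pics/top15.png',t[:,:,::-1])
crop('side',165,325,130,290,4,'s15.png',s)
crop('top',165,285,150,260,5,'t15.png',t)"
```

```text
t36.0 pos [0.4871 0.3912 0.2739] yaw -89.8 w 0.0872 F [ 0.9  0.1 -0.2] q [ 0.99  0.26 -0.06 -0.   -1.24 -0.98]
MOVE [0.2055, -0.1037, 0.1907, 0.1, -0.0, 0.2] rows~ 6.0
```

View pics/s15.png

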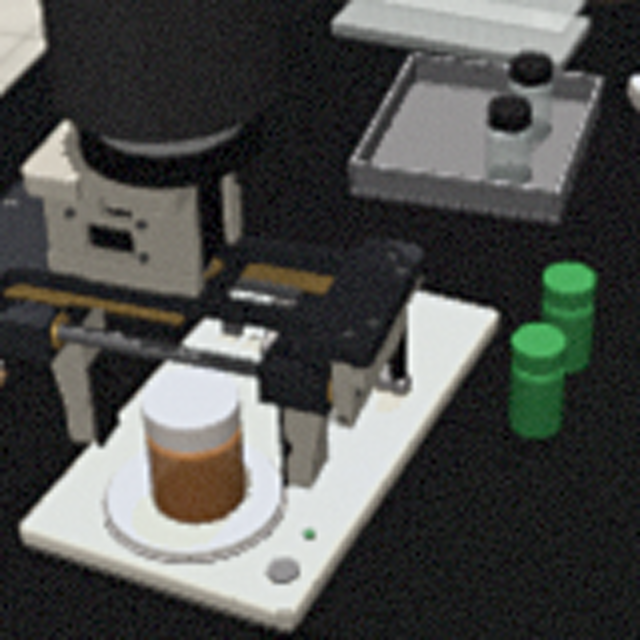

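View pics/t15.png

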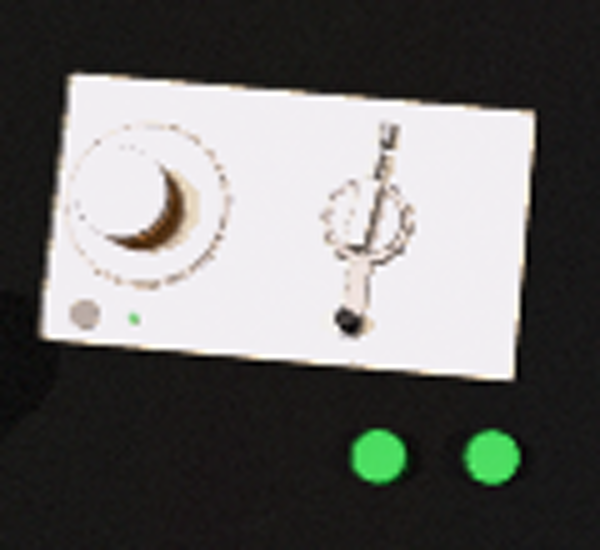

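```bash
python3 -c "
from h import *
C=lambda x,y:(165+x/5-.5,150+y/5-.5)
print('plate',at('top',*C(148,205),.028),'jar',at('top',*C(122,194),.106))
print('side plate',at('side',165+195/4,130+498/4,.028),'jar base',at('side',165+198/4,130+496/4,.028),'lid',at('side',165+192/4,130+398/4,.106))
t=cv2.imread('pics/top15.png')[:,:,::-1]
c=cv2.resize(t[168:220,172:260],None,fx=8,fy=8,interpolation=2).astype(float)
c=np.clip((c-150)*2.4,0,255).astype(np.uint8);cv2.imwrite('pics/t15z.png',c[:,:,::-1])
"
```

```text
plate [0.59267257 0.18171428 0.028     ] jar [0.58871131 0.18513131 0.106     ]
side plate [0.58677549 0.19523603 0.028     ] jar base [0.58571758 0.19296628 0.028     ] lid [0.58416399 0.19273893 0.106     ]
```

View pics/t15z.png

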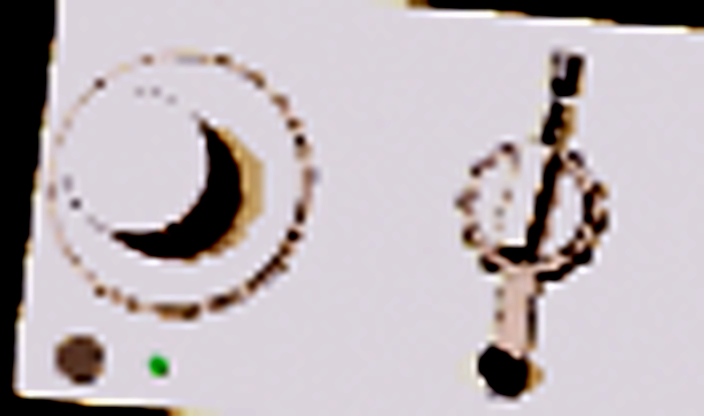

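The last views show the jar upright within about 5 mm of the plate centre. The pointer is on the block, the lever is at its tight position and both bottles are in the tray. I'm handing in.

```bash
python3 -c "
from station import arm
print(arm.get_state()['force'].round(1)); print(arm.job_done())"
```

```text
[-0.3 -0.9  0.2]
the job is handed in; nothing more can be done
None
```

I finished all the steps and handed the job in at about 36 s; no verdict was reported.

**What I did**
- **Bottles:** two were present, one by the lever and one on the plate. Both now stand in the tray.
- **Lock ring and adjuster:** I swung the lever to its loose stop, turned the adjuster to the index block, and swung the lever back to its tight stop.
- **Jar:** it had been knocked a few centimetres towards the mixer, so I located it again before placing it on the plate.
- **Left alone:** I did not touch the rack, pipette, timer or green look-alikes.

**Last checks**
- **Jar:** upright, about 3–6 mm from the plate centre in both cameras.
- **Pointer:** about 2–3° off the block in both cameras, where 6.9° is allowed. That reading is good to about 1.5°.
- **Lever:** within about 0.03 rad of its starting tight position.
- **Robot:** the gripper was clear of everything.

**Where readings disagreed**
- **Cameras:** the two cameras differed by 5–10 mm in y, so I used averages or relative offsets.
- **Lever stops:** with the hand on the post, the stops came out about 5° off where the deck's orientation predicted. The swing between them was about 2.39 rad, against the 2.4 rad given. The cameras suggested about 2.3 rad, which is above the 2.2 rad needed but with little margin.

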